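# Lock the whetstones into the stone frame

## Robot

A 7-joint arm with a two-finger parallel gripper is mounted at the origin on a cart in front of the work surface, level with it; the furniture and walls round the work are solid. World frame = base frame: x ahead of the robot, y to its left, z up, the work surface at z = 0. Lengths are in m, angles in rad, forces in N, time in s.
With the tool pointing down it reaches from about 0.35 to 0.9 m from the base axis. Payload 8.1 kg.
Tool frame: the origin (TCP) lies at the very end of the fingers, on their centre line; the grasp point (between the pads) lies arm.grip_point_offset behind it (arm.grip_point_offset is the distance from the TCP to the grasp point, in m); z points along the fingers, y is the line along which they close (so a half turn about z gives the same grasp; the last joint's range is limited). The gripper opens to 92 mm and grips with 3 to 60 N. Pads are 19 mm wide; open, the fingers measure 130 mm over their backs; the gripper's body (75 mm by 190 mm) begins 47 mm behind the grasp point.
Start: joints at [-1.35, 0.434, 0.025, 1.573, -0.012, 1.134, -0.075], TCP at [0.199, 0.593, 0.227] pointing down, gripper open.
Joint ranges: [-2.62, 2.62], [-0.44, 2.09], [-1.27, 1.32], [0.08, 2.57], [-1.32, 4.46], [0.12, 2], [-2.74, 2.74]. Speed limits (rad/s): [2.22, 2.22, 3.01, 3.01, 3.14, 3.14, 3.14].

## Interface

Orientations are given as a rotation vector (axis times angle).
In Python, from cell import arm gives the robot as it stands. The module is installed in compiled form; this text tells all that it offers.
- The arm moves only by the shell command python3 -m creep 'ROWS' [OPENING] [FORCE]. ROWS is JSON, a list of rows, each a list of 6 numbers: the shift along the tool's x, y, z scaled (see below), then the turn, a rotation vector about the tool's x, y, z scaled (see below). A call has 1 to 20 rows; each row shifts and turns the commanded pose from where the row before left it, along the tool's axes as they then stand; what a row does not reach is not made up. The controller multiplies each number of a shift by 0.4 m and each number of a turn by 120 degrees. A row lasts 1/12 s, in which the tool goes at most 41.7 mm and 7.16 degrees, less where a joint would pass 70% of its speed; a pose out of reach is approached as far as the arm can. A call with a number of a shift or a turn outside -1 to 1 is refused whole. A call with a gripper value outside its range is refused whole. OPENING is the closure, from -1 (fully open) to 1 (shut), set as the call begins (- or left out, the last holds). The fingers move at their own pace and stop on an object; FORCE is the grip in N (left out, the last holds). Time passes only in rows, so rows that do not move let the fingers close. It gives the time, the measured TCP pose, the force, the opening and the grip force at its end, in the units of the state.
- arm.observe(): the state, without advancing time (a new reading comes with each control period).
- arm.get_image(name): name is "scene" or "top" or "wrist"; returns a dict with "frame" (420x560x3 uint8, red, green, blue), "intrinsics" (3x3 intrinsics, pixels), "distortion" ([k1, k2, p1, p2, k3] as OpenCV has them; the pictures are not rectified), "rvec" (rotation vector, rad) and "tvec" (3), from world to camera coordinates, as OpenCV has them; the wrist camera has in their place "mount" (4x4, takes a point from camera to tool coordinates, whose origin is the TCP and whose axes are the flange's). Camera axes: x right, y down, z forward; pixel columns grow to the right and rows downward; lengths in m; the calibration is good to about 2 mm. A picture is of the moment at which its call begins: read the wrist's pose just before it. There is no depth.
- arm.sign_off(): hands the job in; it is judged then, once.
The state is a dict: "clock": time; "joints": joint angles; "dq": joint speeds; "joint_efforts": joint torques, N m; "position": TCP position; "ee_rot": TCP orientation; "force": force on the tool from outside, world axes, zero at the start; "ft_torque": the same for the moment, N m; "width": opening from 0.0 (shut) to 1.0 (fully open); "gripper_force": force on a finger pad.
Only numpy, scipy, OpenCV 4.12 (cv2) and the standard library are available. Lean on these libraries where they do the work, as an engineer would, in place of code of your own. Each camera call takes 0.05 s, during which the arm holds its last target. There are 200 camera calls.

## Task

Lock all the loose whetstones on the bench into the stone frame: lift the black-knobbed lever out of its lock notch and swing it over into the release notch, take the retaining bar off, and lay every stone across the two rails, centred, one to a bay. Then lay the bar back across its two posts over the stones, centred, and lift the lever over again until it has dropped fully into the lock notch; leave the other things on the bench where they are.

Things in the scene. Friction and masses are not known exactly. Their poses are not given: they have to be found in the camera images.
- stone_frame: Fixed frame for whetstones, origin under the centre of its bays, on the bench, z up. Base plate 132 mm (x) by 360 mm (y -135 to +225), 12 mm thick. Two aluminium rails along y at x = -35 and +35 mm, 14 mm wide, carry three bays at y = -64, 0 and +64 mm. Bar posts at y = -118 and +118 mm; the lever's gate housing stands at y = +135 to +225 mm, up to 105 mm high.
- bay_middle (a point): Centre of the middle bay, at the rail tops (frame z = 40 mm). Each bay is 36 mm wide in y, between ribs that rise 10 mm above the rail tops; between the rails it is open down to the base plate (28 mm lower). Upright end stops at x = -55 and +55 mm (inner faces), as high as the ribs, make each bay 110 mm long. A stone lies with its long axis along the frame's x.
- saddle_left (a point): Middle of the saddle floor of the post at frame y = +118 mm, z = 62 mm, where the bar rests. The saddle is 16 mm long in y and 26 mm wide in x between two cheeks that rise 10 mm above its floor; it is open at both ends in y. The bar lies 8 mm above the tops of laid stones.
- saddle_right (a point): The same on the post at frame y = -118 mm.
- tongue_tip (a point): Underside of the tip of the steel latch tongue (16 mm wide, 6 mm thick), 3 mm above the bar's top. With the lever in the lock notch it covers the bar's +y end, so the bar cannot be lifted; with the lever in the release notch it is drawn back 30 mm, clear of the bar.
- lever_swing (a joint): Swing of the lever about a level axis along the frame's x at frame (0, 180, 32) mm: 0 rad in the lock notch (lever leans 0.36 rad from vertical to the frame's -y, toward the bar), 0.72 rad in the release notch (leans 0.36 rad to +y, away from the bar). Light friction; stays where left.
- lever_lift (a joint): Lift of the lever along its own rod, m: 0 = dropped fully into a notch, at most 0.022. It must be lifted at least 0.015 to pass the tooth between the two notches, and is pressed down by a light spring (2 to 4 N) and its weight.
- knob (a point): Centre of the lever's black drum knob, 28 mm diameter and 28 mm long along the frame's x, with flat ends, on the steel rod (9 mm thick) 125 mm from the swing axis when the lever is down.
- retaining_bar: Steel retaining bar, 20 mm (x) by 260 mm (y) by 12 mm (z), about 0.4 kg; origin at the centre of its underside, long axis y, either way round alike. It begins in its saddles on the frame.
- stone_a: Two-layer whetstone (grey on brown), 28 mm (x) by 100 mm (y) by 14 mm (z), origin at the centre of its underside, long axis y, about 0.16 kg; may be absent (2 or 3 stones are present). Starts flat on the bench.
- stone_b: Two-layer whetstone (grey on brown), 28 mm (x) by 100 mm (y) by 14 mm (z), origin at the centre of its underside, long axis y, about 0.16 kg; may be absent (2 or 3 stones are present). Starts flat on the bench.
- stone_c: Two-layer whetstone (grey on brown), 28 mm (x) by 100 mm (y) by 14 mm (z), origin at the centre of its underside, long axis y, about 0.16 kg; may be absent (2 or 3 stones are present). Starts flat on the bench.
- dropper_near: Bystander: small plastic dropper bottle, 28 mm wide, 67 mm high, origin under its centre.
- flask: Bystander: round plastic bottle with a blue screw cap, 44 mm wide, 103 mm high, origin under its centre.
- vee_block: Bystander: grey vee block, 50 by 60 mm, 42 mm high, origin under its centre.
Not all that is in view belongs to the job. Leave any red or yellow look-alike of the stone_a alone.

How it is judged:
By the outcome, as a careful person would: the job done as asked, in the order asked, and still so for the second after the job is handed in, with the robot touching nothing.
Of stone_a, stone_b, stone_c only 2 to 3 are there at a start; the rules pass over those that are not, and their reading is None.
At some moment in a run one of stone_a, stone_b, stone_c may be knocked a few centimetres aside while the robot is not near it.
Once in a run the grip may slacken for a moment while it holds something.
It also fails if it takes over 210 s, if anything falls off the work surface, if the arm or the gripper's body presses on something with over 40 N, if the wrist force passes 120 N, or if a joint passes its speed limit or range.

## Working session

There is one attempt and no reset: what is moved stays moved. The work goes in short steps, Python scripts to look and compute and a shell command to move; the robot and the scene stay as the last step left them, time stands still between calls to the robot, and variables do not carry over. Pictures are saved under pics/ and viewed, at most 14 in all, crops included, and the job is handed in when it is done.

```bash
mkdir -p pics; ls; python3 - <<'E'
from cell import arm
import cv2,numpy as np
o=arm.observe();print(o, arm.grip_point_offset)
for n in("scene","top"):
    d=arm.get_image(n);cv2.imwrite(f"pics/{n}0.png",d["frame"][:,:,::-1])
    print(n,d["intrinsics"],d["distortion"],d["rvec"],d["tvec"])
E
```

```text
pics
{'clock': 0.0, 'joints': array([-1.34961833,  0.43520174,  0.02499414,  1.57409784, -0.01157398,
        1.13397502, -0.07508847]), 'dq': array([-0.00028464, -0.00041473,  0.00021357, -0.00061148, -0.00089892,
        0.00023079, -0.00032535]), 'joint_efforts': array([ 5.55542488e-05, -6.67851877e+01,  9.84715931e-01, -3.14457715e+01,
       -6.06037932e-02,  4.29765531e-02,  1.59887340e-04]), 'position': array([0.19875803, 0.59202407, 0.22595812]), 'ee_rot': array([-5.06461210e-01, -3.10042162e+00,  2.41214334e-03]), 'force': array([0.80047393, 0.02542462, 1.13806107]), 'ft_torque': array([ 0.01928484,  0.00878484, -0.02667642]), 'gripper_force': 0.0, 'width': 1.0000290402280791} 0.0188
scene [[411.28534913   0.         274.66786258]
 [  0.         411.28534913 210.79675223]
 [  0.           0.           1.        ]] [-0.03019885  0.          0.          0.          0.        ] [ 1.95132002 -0.48395582  0.29559947] [-0.49891762  0.20798739  1.54390902]
top [[379.86410083   0.         287.64789374]
 [  0.         379.86410083 209.15787107]
 [  0.           0.           1.        ]] [-0.05872497  0.          0.          0.          0.        ] [ 2.17679682 -2.16081928  0.14711327] [-0.03128654  0.57006635  1.55975859]
```

View pics/top0.png

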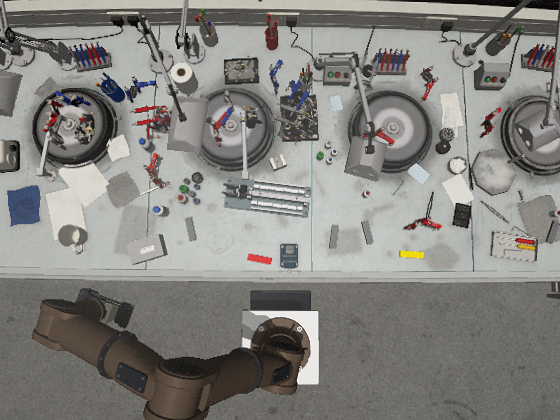

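View pics/scene0.png

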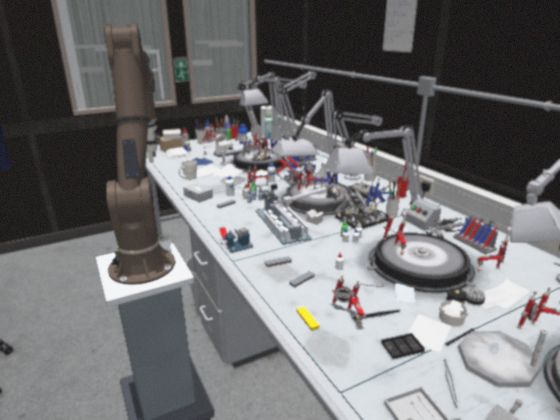

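```bash
cat > h.py <<'E'
from cell import arm
import cv2,numpy as np
from scipy.spatial.transform import Rotation as R
def ray(d,uv):
    """camera centre + ray directions in world"""
    n=cv2.undistortPoints(np.array(uv,float).reshape(-1,1,2),d["intrinsics"],np.array(d["distortion"]))[:,0]
    if "mount" in d:
        T=np.eye(4);T[:3,:3]=R.from_rotvec(d["ee_rot"]).as_matrix();T[:3,3]=d["position"];M=T@d["mount"];Rc=M[:3,:3];c=M[:3,3]
    else:
        Rw=R.from_rotvec(np.ravel(d["rvec"])).as_matrix();Rc=Rw.T;c=-Rw.T@np.ravel(d["tvec"])
    return c,np.c_[n,np.ones(len(n))]@Rc.T
def at(d,uv,z):
    c,r=ray(d,uv);z=np.broadcast_to(z,len(r));return c+r*((z-c[2])/r[:,2])[:,None]
def proj(d,P):
    if "mount" in d:
        T=np.eye(4);T[:3,:3]=R.from_rotvec(d["ee_rot"]).as_matrix();T[:3,3]=d["position"];M=np.linalg.inv(T@d["mount"]);rv=cv2.Rodrigues(M[:3,:3])[0];tv=M[:3,3]
    else: rv,tv=np.ravel(d["rvec"]),np.ravel(d["tvec"])
    return cv2.projectPoints(np.array(P,float).reshape(-1,1,3),rv,tv,d["intrinsics"],np.array(d["distortion"]))[0][:,0]
def shot(n):
    o=arm.observe();d=arm.get_image(n);d=dict(d)
    if n=="wrist": d["ee_rot"]=o["ee_rot"];d["position"]=o["position"]
    return d
def rows(dp,dr=(0,0,0)):
    """world shift dp & tool-frame rotvec -> tool-axis numbers (total, scaled)"""
    o=arm.observe();Rt=R.from_rotvec(o["ee_rot"])
    return np.round(Rt.inv().apply(dp)/0.4,4),np.round(np.degrees(dr)/120,4)
E
python3 - <<'E'
from h import *
import pickle
d=shot("top");pickle.dump(d,open("top.pkl","wb"))
im=d["frame"][:,:,::-1]
c=im[165:275,180:380];cv2.imwrite("pics/crop1.png",cv2.resize(c,None,fx=4,fy=4,interpolation=cv2.INTER_CUBIC))
print(at(d,[(190,229),(333,236),(367,234),(259,259),(411,254)],0.0))
print(at(d,[(225,206),(225,180),(311,190),(308,216)],0.012))
E
```

```text
[[ 0.4857483   0.38747901  0.        ]
 [ 0.46068925 -0.22178804  0.        ]
 [ 0.47009023 -0.3680518   0.        ]
 [ 0.36150009  0.09189274  0.        ]
 [ 0.38544642 -0.55703716  0.        ]]
[[ 0.5841505   0.23901855  0.012     ]
 [ 0.69650977  0.24199583  0.012     ]
 [ 0.65639307 -0.12702877  0.012     ]
 [ 0.54433079 -0.11414213  0.012     ]]
```

View pics/crop1.png

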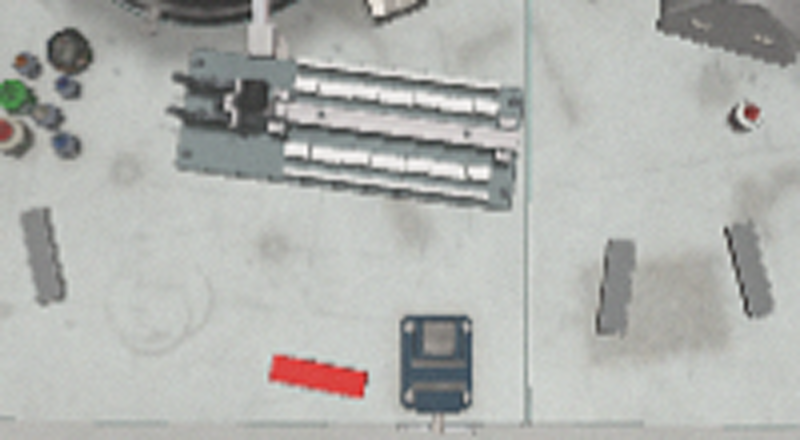

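```bash
python3 - <<'E'
from h import *
import pickle
d=pickle.load(open("top.pkl","rb"))
uv=[(228.2,177),(224.5,207.5),(310.5,187.5),(307.5,217)]
P=at(d,uv,0.012)[:,:2];print(P)
L=np.array([(66,225),(66,-135)][0:0])
F=np.array([(66,225),(-66,225),(66,-135),(-66,-135)])/1e3
a=F-F.mean(0);b=P-P.mean(0)
th=np.arctan2((a[:,0]*b[:,1]-a[:,1]*b[:,0]).sum(),(a*b).sum());Rm=np.array([[np.cos(th),-np.sin(th)],[np.sin(th),np.cos(th)]])
t=P.mean(0)-Rm@F.mean(0);print("yaw",th,"t",t,"res",P-(F@Rm.T+t))
s=shot("scene");im=s["frame"][:,:,::-1]
cv2.imwrite("pics/crop2.png",cv2.resize(im[120:300,200:400],None,fx=4,fy=3.3,interpolation=cv2.INTER_CUBIC)[:,:800])
E
```

```text
[[ 0.70971735  0.22861318]
 [ 0.57770827  0.24097847]
 [ 0.66723796 -0.12489507]
 [ 0.54004504 -0.11201565]]
yaw -0.11107456503573315 t [0.61868907 0.01344754] res [[ 0.00049458 -0.00113195]
 [-0.00032794 -0.00339838]
 [-0.00208014  0.00314131]
 [ 0.0019135   0.00138902]]
```

View pics/crop2.png

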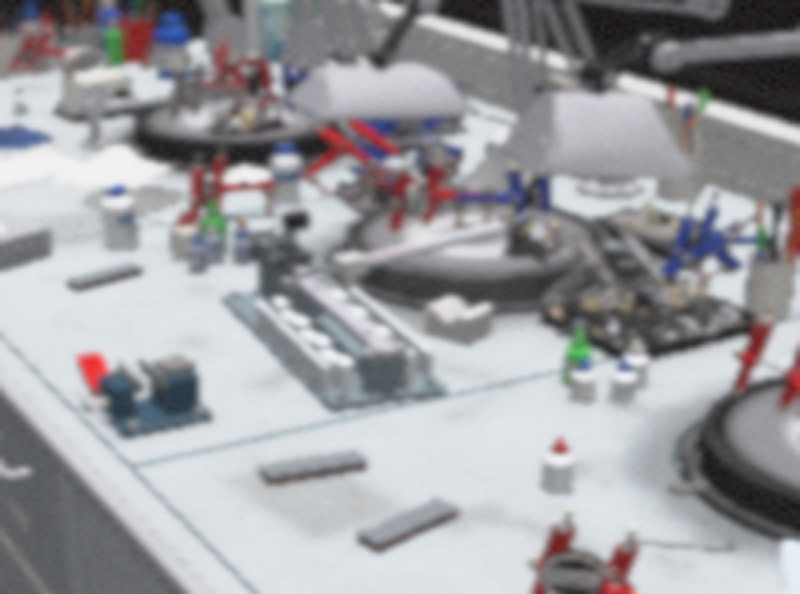

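```bash
python3 -m creep '[[0,0,-0.03,0,0,0],[0,0,-0.05,0,0,0],[-0.03,-0.02,-0.05,0,0,0],[-0.069,-0.049,-0.04,0,0,0],[-0.069,-0.049,-0.03,0,0,0],[-0.069,-0.049,-0.03,0,0,0],[-0.069,-0.049,-0.03,0,0,0],[-0.069,-0.049,-0.03,0,0,0],[-0.069,-0.049,-0.03,0,0,0],[-0.069,-0.049,-0.03,0,0,0],[-0.069,-0.049,-0.03,0,0,0],[-0.069,-0.049,-0.03,0,0,0],[-0.069,-0.049,0,0,0,0],[-0.069,-0.049,0,0,0,0],[-0.069,-0.049,0,0,0,0],[-0.069,-0.049,0,0,0,0],[-0.069,-0.049,0,0,0,0],[-0.069,-0.049,0,0,0,0],[-0.069,-0.049,0,0,0,0],[-0.03,-0.02,0,0,0,0]]'
python3 -m creep '[[-0.04,-0.03,0,0,0,0.03],[-0.04,-0.03,0,0,0,0.04],[-0.03,-0.02,0,0,0,0.05],[0,0,0,0,0,0.05],[0,0,0,0,0,0.05],[0,0,0,0,0,0.05],[0,0,0,0,0,0.05],[0,0,0,0,0,0.05],[0,0,0,0,0,0.05],[0,0,0,0,0,0.05],[0,0,0,0,0,0.05],[0,0,0,0,0,0.05],[0,0,0,0,0,0.05],[0,0,0,0,0,0.03],[0,0,0,0,0,0],[0,0,0,0,0,0]]'
python3 - <<'E'
from h import *
import pickle
d=shot("wrist");pickle.dump(d,open("w1.pkl","wb"));print(arm.observe()["joints"])
print(d["mount"],d["intrinsics"],d["distortion"],R.from_rotvec(d["ee_rot"]).as_matrix())
cv2.imwrite("pics/w1.png",cv2.resize(d["frame"][:,:,::-1],(800,600)))
E
```

```text
clock: 1.87
position: [0.5373, 0.1269, 0.3907]
ee_rot: [0.514, 3.098, -0.003]
force: [-0.0, -0.8, -0.0]
width: 0.998
gripper_force: 0.0
clock: 3.2
position: [0.564, 0.086, 0.3906]
ee_rot: [-2.344, -2.092, 0.0]
force: [0.8, 0.1, -0.1]
width: 0.999
gripper_force: 0.0
[-0.70226577  0.27494276  0.62445053  1.46533449 -0.16058385  1.45297481
 -0.18963003]
[[ 6.75178086e-04 -9.65435865e-01 -2.60639856e-01  7.13662606e-02]
 [ 9.99999700e-01  5.53063720e-04  5.41860078e-04 -5.45903583e-05]
 [-3.78980705e-04 -2.60640143e-01  9.65435949e-01 -1.57695911e-01]
 [ 0.00000000e+00  0.00000000e+00  0.00000000e+00  1.00000000e+00]] [[298.60596848   0.         279.61882977]
 [  0.         298.60596848 211.91738848]
 [  0.           0.           1.        ]] [-0.00234504  0.          0.          0.          0.        ] [[ 1.13128318e-01  9.93580351e-01 -2.64130123e-04]
 [ 9.93580386e-01 -1.13128309e-01  5.00085069e-05]
 [ 1.98068758e-05 -2.68091888e-04 -9.99999964e-01]]
```

View pics/w1.png

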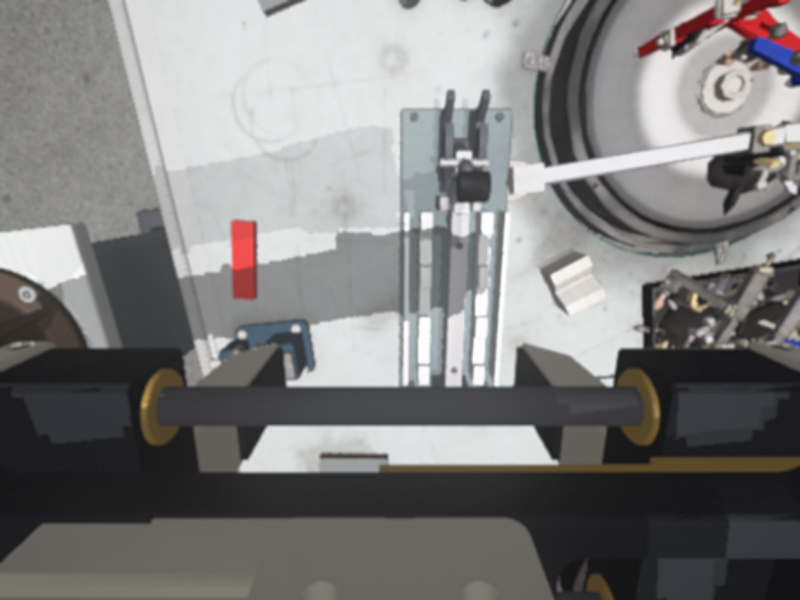

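```bash
cat >> h.py <<'E'
def fw(F,x,y,yaw):
    F=np.atleast_2d(F)/1e3;c,s=np.cos(yaw),np.sin(yaw)
    return np.c_[F[:,0]*c-F[:,1]*s+x,F[:,0]*s+F[:,1]*c+y,F[:,2]]
PTS=[(66,225,12),(-66,225,12),(0,136,149),(14,136,149),(-14,136,149),(10,130,74),(-10,130,74),(-66,0,12),(66,0,12)]
def overlay(d,fr,name,box,k,pts=PTS):
    x0,y0,x1,y1=box
    im=cv2.resize(d["frame"][y0:y1,x0:x1,::-1],None,fx=k,fy=k,interpolation=cv2.INTER_CUBIC)
    for p in proj(d,fw(pts,*fr)):
        q=((p-[x0,y0]+0.5)*k-0.5).astype(int);cv2.drawMarker(im,tuple(int(v) for v in q),(0,0,255),cv2.MARKER_CROSS,10,1)
    cv2.imwrite(name,im)
E
python3 - <<'E'
from h import *
import pickle
d=pickle.load(open("w1.pkl","rb"))
overlay(d,(0.6187,0.0134,-0.111),"pics/ov1.png",(250,60,410,270),3.0 if 0 else 2.8)
print(at(d,np.array([(402,109),(512,110)])*0.7,0.012))
E
```

```text
[[0.58500659 0.24414773 0.012     ]
 [0.71182908 0.22875171 0.012     ]]
```

View pics/ov1.png

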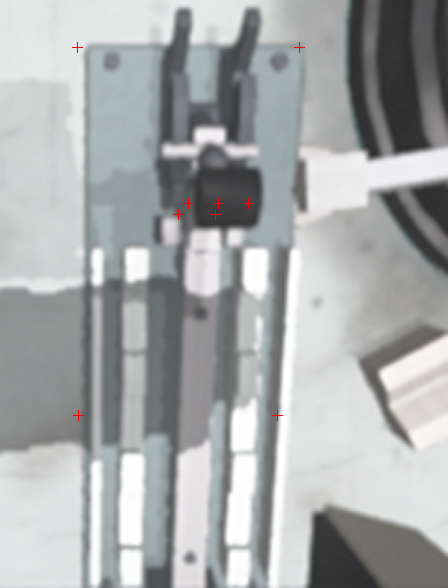

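```bash
python3 - <<'E'
from h import *
import pickle
d=pickle.load(open("w1.pkl","rb"));t=pickle.load(open("top.pkl","rb"))
f=lambda p:np.array(p)/2.8+[250,60]
B=at(d,f([(200.5,312),(189.5,557)]),0.074);print("holes",B,"yaw",-np.arctan2(B[0,0]-B[1,0],B[0,1]-B[1,1]))
print("knob w",at(d,f([(229,198)]),0.149),"knob top",at(t,[(180+252.5/4,165+95/4)],0.149))
print("bar end top", at(t,[(180+517/4,165+137/4),(180+275/4,165+110/4)],0.074))
print("corners",at(d,f([(86,45),(302.5,45.5)]),0.012))
E
```

```text
holes [[ 0.63146969  0.08835751  0.074     ]
 [ 0.61333722 -0.06079611  0.074     ]] yaw -0.120975450680105
knob w [[0.63913804 0.15012255 0.149     ]] knob top [[0.63553428 0.14954004 0.149     ]]
bar end top [[ 0.60725231 -0.11486556  0.074     ]
 [ 0.63305148  0.13376555  0.074     ]]
corners [[0.58391601 0.24462325 0.012     ]
 [0.71128003 0.22996991 0.012     ]]
```

```bash
python3 -m creep '[[0.009,0.008,0.025,0,0,0],[0.017,0.0158,0.0475,0,0,0],[0.017,0.0158,0.0475,0,0,0],[0.017,0.0158,0.0475,0,0,0],[0.017,0.0158,0.0475,0,0,0],[0.017,0.0158,0.0475,0,0,0],[0.017,0.0158,0.0475,0,0,0],[0.017,0.0158,0.0475,0,0,0],[0.017,0.0158,0.0475,0,0,0],[0.017,0.0158,0.0475,0,0,0],[0.017,0.0158,0.0475,0,0,0],[0,0,0,0,0,0],[0,0,0,0,0,0],[0,0,0,0,0,0]]' -0.2 20
python3 - <<'E'
from h import *
d=shot("wrist");fr=(0.622,0.014,-0.116)
overlay(d,fr,"pics/w2.png",(140,0,560,420),1.4)
E
```

```text
clock: 4.42
position: [0.6384, 0.1487, 0.1913]
ee_rot: [2.345, 2.09, 0.0]
force: [0.3, -0.9, -0.1]
width: 0.598
gripper_force: 0.0
```

View pics/w2.png

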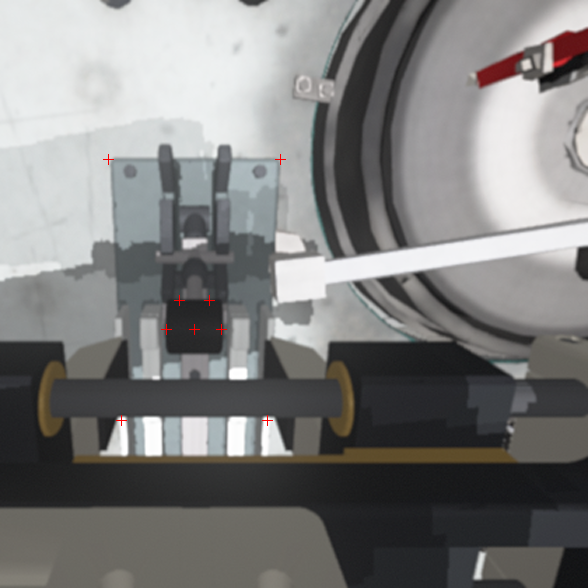

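```bash
python3 -m creep '[[0,0,0.02,0,0,0],[0,0,0.026,0,0,0],[0,0,0.026,0,0,0],[0,0,0.026,0,0,0],[0,0,0.026,0,0,0],[0,0,0.019,0,0,0],[0,0,0.01,0,0,0],[0,0,0,0,0,0],[0,0,0,0,0,0]]' -0.2 25
python3 -m creep '[[0,0,0,0,0,0],[0,0,0,0,0,0],[0,0,0,0,0,0],[0,0,0,0,0,0],[0,0,0,0,0,0],[0,0,0,0,0,0]]' 1 25
```

```text
clock: 5.22
position: [0.6383, 0.1492, 0.1294]
ee_rot: [2.345, 2.091, -0.0]
force: [1.1, 0.3, 0.3]
width: 0.6
gripper_force: 0.0
clock: 5.72
position: [0.6381, 0.1493, 0.1298]
ee_rot: [-2.345, -2.091, -0.0]
force: [-2.3, -0.1, 2.2]
width: 0.302
gripper_force: 25.0
```

```bash
python3 -m creep '[[-0.0028,0,-0.0074,0,0,0],[-0.0028,0,-0.0074,0,0,0],[-0.0028,0,-0.0074,0,0,0],[-0.0028,0,-0.0074,0,0,0],[-0.0028,0,-0.0074,0,0,0],[-0.0028,0,-0.0074,0,0,0],[0,0,0,0,0,0],[0,0,0,0,0,0]]'

```

```text
clock: 6.38
position: [0.6373, 0.1427, 0.1474]
ee_rot: [-2.345, -2.091, -0.0]
force: [-0.5, 2.1, -3.4]
width: 0.301
gripper_force: 25.0
```

```bash
python3 -m creep '[[0.0204,0,-0.007,0,0,0],[0.0208,0,-0.0058,0,0,0],[0.0211,0,-0.0045,0,0,0],[0.0214,0,-0.0032,0,0,0],[0.0215,0,-0.0019,0,0,0],[0.0216,0,-0.0006,0,0,0],[0.0216,0,0.0006,0,0,0],[0.0215,0,0.0019,0,0,0],[0.0214,0,0.0032,0,0,0],[0.0211,0,0.0045,0,0,0],[0.0208,0,0.0058,0,0,0],[0.0204,0,0.007,0,0,0],[0,0,0,0,0,0],[0,0,0,0,0,0]]'
```

```text
clock: 7.55
position: [0.649, 0.2448, 0.1469]
ee_rot: [-2.343, -2.091, -0.001]
force: [-0.6, 1.8, -4.8]
width: 0.306
gripper_force: 25.0
```

```bash
python3 -m creep '[[-0.0028,0,0.0074,0,0,0],[-0.0028,0,0.0074,0,0,0],[-0.0028,0,0.0074,0,0,0],[-0.0028,0,0.0074,0,0,0],[-0.0028,0,0.0074,0,0,0],[-0.0028,0,0.0074,0,0,0],[0,0,0,0,0,0],[0,0,0,0,0,0]]'
```

```text
clock: 8.22
position: [0.649, 0.239, 0.1312]
ee_rot: [-2.342, -2.092, -0.007]
force: [-2.7, 7.1, 6.4]
width: 0.303
gripper_force: 25.0
```

```bash
python3 -m creep '[[0,0,0,0,0,0],[0,0,0,0,0,0],[0,0,0,0,0,0],[0,0,0,0,0,0],[0,0,-0.02,0,0,0],[0,0,-0.03,0,0,0],[0,0,-0.05,0,0,0],[0,0,-0.06,0,0,0],[0,0,-0.06,0,0,0],[0,0,-0.03,0,0,0],[0,0,0,0,0,0],[0,0,0,0,0,0]]' -0.2 25
python3 -m creep '[[-0.04,-0.001,0,0,0,0],[-0.08,-0.002,0,0,0,0],[-0.08,-0.001,0,0,0,0],[-0.08,-0.001,0,0,0,0],[-0.08,-0.001,0,0,0,0],[-0.08,-0.001,0,0,0,0],[-0.08,0,0,0,0,0],[-0.04,0,0,0,0,0],[0,0,0,0,0,0],[0,0,0,0,0,0]]'
python3 - <<'E'
from h import *
d=shot("wrist")
fr=(0.622,0.014,-0.116);P=PTS[:2]+PTS[-2:]+[(0,224,149),(0,118,74),(-10,118,74),(10,118,74)]
overlay(d,fr,"pics/w3.png",(140,0,560,420),1.4,P)
print(rows(fw([(0,0,63)],*fr)[0]-d["position"]))
E
```

```text
clock: 9.22
position: [0.6486, 0.2366, 0.2303]
ee_rot: [2.345, 2.09, 0.002]
force: [0.3, 0.8, -0.7]
width: 0.599
gripper_force: 0.0
clock: 10.05
position: [0.6189, 0.0126, 0.2285]
ee_rot: [-2.347, -2.087, 0.002]
force: [1.0, 0.8, -0.6]
width: 0.598
gripper_force: 0.0
(array([0.0042, 0.0081, 0.4138]), array([0., 0., 0.]))
```

View pics/w3.png

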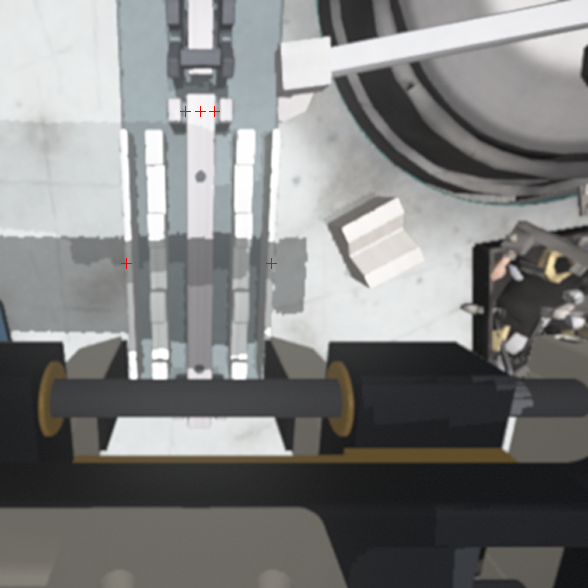

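```bash
python3 -m creep '[[0.001,0.002,0.02,0,0,0],[0.001,0.002,0.045,0,0,0],[0.001,0.002,0.055,0,0,0],[0.001,0.002,0.055,0,0,0],[0,0,0.055,0,0,0],[0,0,0.055,0,0,0],[0,0,0.055,0,0,0],[0,0,0.035,0,0,0],[0,0,0.02,0,0,0],[0,0,0.01,0,0,0],[0,0,0.008,0,0,0],[0,0,0,0,0,0],[0,0,0,0,0,0]]' -0.2 40
python3 -m creep '[[0,0,0,0,0,0],[0,0,0,0,0,0],[0,0,0,0,0,0],[0,0,0,0,0,0],[0,0,0,0,0,0],[0,0,0,0,0,0]]' 1 40
```

```text
clock: 11.18
position: [0.6238, 0.0159, 0.065]
ee_rot: [2.344, 2.091, 0.002]
force: [-0.4, 0.5, 0.2]
width: 0.602
gripper_force: 0.0
clock: 11.68
position: [0.6231, 0.0157, 0.0644]
ee_rot: [-2.345, -2.09, 0.0]
force: [-1.0, -0.1, 2.2]
width: 0.212
gripper_force: 16.9
```

```bash
python3 -m creep '[[0,0,0,0,0,0],[0,0,0,0,0,0],[0,0,-0.005,0,0,0],[0,0,-0.01,0,0,0],[0,0,-0.015,0,0,0],[0,0,-0.02,0,0,0],[0,0,-0.03,0,0,0],[0,0,-0.04,0,0,0],[0,0,-0.04,0,0,0],[0,0,-0.04,0,0,0],[0,0,0,0,0,0],[0,0,0,0,0,0]]' 1 40
python3 - <<'E'
from h import *
print(rows(np.array([0.47,0.15,0.063+.0-.06])-arm.observe()["position"]))
E
```

```text
clock: 12.68
position: [0.624, 0.0157, 0.1456]
ee_rot: [2.344, 2.09, 0.004]
force: [0.0, 0.4, -4.0]
width: 0.211
gripper_force: 40.0
(array([ 0.2893, -0.4218,  0.3557]), array([0., 0., 0.]))
```

```bash
python3 -m creep '[[0,-0.02,0,0,0,0],[0,-0.04,0,0,0,0],[0,-0.06,0,0,0,0],[0.01,-0.06,0,0,0,0],[0.03,-0.06,0,0,0,0],[0.05,-0.06,0,0,0,0],[0.05,-0.06,0.01,0,0,0],[0.05,-0.04,0.02,0,0,0],[0.05,-0.02,0.03,0,0,0],[0.03,0,0.045,0,0,0],[0.015,0,0.06,0,0,0],[0.004,0,0.06,0,0,0],[0,0,0.05,0,0,0],[0,0,0.04,0,0,0],[0,0,0.02,0,0,0],[0,0,0.01,0,0,0],[0,0,0,0,0,0],[0,0,0,0,0,0]]'
```

```text
clock: 14.18
position: [0.4697, 0.1496, 0.0068]
ee_rot: [2.345, 2.09, 0.001]
force: [-0.1, 0.2, -3.4]
width: 0.212
gripper_force: 40.0
```

```bash
python3 -m creep '[[0,0,0.004,0,0,0],[0,0,0.004,0,0,0],[0,0,0.002,0,0,0],[0,0,0,0,0,0]]'
python3 -m creep '[[0,0,0,0,0,0],[0,0,0,0,0,0],[0,0,0,0,0,0],[0,0,-0.02,0,0,0],[0,0,-0.05,0,0,0],[0,0,-0.08,0,0,0],[0,0,-0.1,0,0,0],[0,0,-0.1,0,0,0],[0,0,-0.1,0,0,0],[0,0,-0.1,0,0,0],[0,0,-0.06,0,0,0],[0,0,-0.02,0,0,0],[0,0,0,0,0,0],[0,0,0,0,0,0]]' -0.2 40
python3 - <<'E'
from h import *
import pickle
t=shot("top");pickle.dump(t,open("top2.pkl","wb"))
im=t["frame"][:,:,::-1]
def k(x0,y0,w,h,f):return cv2.resize(im[y0:y0+h,x0:x0+w],None,fx=f,fy=f,interpolation=cv2.INTER_CUBIC)
a=k(160,200,80,70,5);b=k(310,200,80,70,5);cv2.imwrite("pics/st.png",np.hstack([a,b]))
E
```

```text
clock: 14.52
position: [0.4697, 0.1499, 0.0025]
ee_rot: [2.345, 2.091, 0.001]
force: [0.2, -0.4, -3.4]
width: 0.211
gripper_force: 40.0
clock: 15.68
position: [0.4692, 0.1497, 0.254]
ee_rot: [-2.344, -2.091, -0.0]
force: [-0.0, 0.9, -1.2]
width: 0.596
gripper_force: 0.0
```

View pics/st.png

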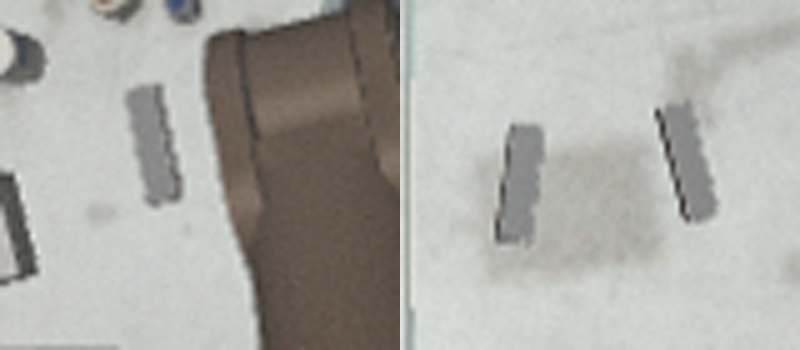

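```bash
cat >> h.py <<'E'
def stones(d,box,z=0.014,lo=100,hi=165,amin=60):
    """grey blobs -> centre, long-axis angle(deg), length,width in world"""
    im=d["frame"].astype(int);x0,y0,x1,y1=box
    m=((im.max(2)<hi)&(im.min(2)>lo)&(im.max(2)-im.min(2)<14)).astype(np.uint8)
    k=np.zeros_like(m);k[y0:y1,x0:x1]=1;m*=k
    m=cv2.morphologyEx(m,cv2.MORPH_OPEN,np.ones((3,3),np.uint8))
    out=[]
    for c in cv2.findContours(m,cv2.RETR_EXTERNAL,cv2.CHAIN_APPROX_NONE)[0]:
        mm=np.zeros_like(m);cv2.drawContours(mm,[c],-1,1,-1)
        v,u=np.nonzero(mm)
        if len(u)<amin: continue
        P=at(d,np.c_[u,v],z)[:,:2];(cx,cy),(w,h),a=cv2.minAreaRect((P*1e3).astype(np.float32))
        if w<h:w,h,a=h,w,a-90
        a=(a+90)%180-90;out.append((round(cx/1e3,4),round(cy/1e3,4),round(a,1),round(w,1),round(h,1),len(u)))
    return out
E
python3 - <<'E'
from h import *
import pickle
d=pickle.load(open("top2.pkl","rb"))
for b in[(175,210,203,250),(320,215,350,255),(352,210,382,250)]:
    x0,y0,x1,y1=b;print(d["frame"][(y0+y1)//2,(x0+x1)//2],stones(d,b))
print(arm.observe()["joints"])
E
```

```text
[137 138 138] [(0.4882, 0.3819, 13.3, 100.0, 32.2, 183)]
[136 138 138] [(0.4578, -0.2238, -7.6, 100.5, 29.4, 165)]
[137 136 135] [(0.4783, -0.3665, 12.4, 98.1, 26.9, 141)]
[-0.93851938  0.20500008  0.631271    1.88541221 -0.13542434  1.09543637
 -0.36906254]
```

```bash
python3 - <<'E'
from h import *
o=arm.observe();print(rows(np.array([0.449,0.373,0.25])-o["position"]),np.degrees(np.arctan2(*R.from_rotvec(o["ee_rot"]).as_matrix()[[1,0],0])))
E
python3 -m creep '[[0.02,-0.005,0,0,0,0],[0.04,-0.01,0,0,0,0],[0.06,-0.015,0,0,0,0],[0.08,-0.015,0,0,0,0],[0.08,-0.015,0,0,0,0],[0.08,-0.015,0,0,0,0],[0.08,-0.015,0,0,0,0],[0.06,-0.01,0,0,0,0],[0.04,-0.008,0,0,0,0],[0.01,-0.005,0,0,0,0],[0,0,0,0,0,0.03],[0,0,0,0,0,0.05],[0,0,0,0,0,0.05],[0,0,0,0,0,0.05],[0,0,0,0,0,0.05],[0,0,0,0,0,0.05],[0,0,0,0,0,0.05],[0,0,0,0,0,0.05],[0,0,0,0,0,0.05],[0,0,0,0,0,0.05]]'
python3 -m creep '[[0,0,0,0,0,0.05],[0,0,0,0,0,0.05],[0,0,0,0,0,0.0075],[0,0,0,0,0,0],[0,0,0,0,0,0],[0,0,0,0,0,0]]'
python3 - <<'E'
from h import *
d=shot("wrist");print(stones(d,(100,0,460,240),amin=800))
p=proj(d,[(0.488,0.382,0.014)])[0].astype(int);print(p,d["frame"][p[1],p[0]],np.degrees(np.arctan2(*R.from_rotvec(d["ee_rot"]).as_matrix()[[1,0],0])),arm.observe()["joints"])
cv2.imwrite("pics/w4.png",d["frame"][:,:,::-1])
E
```

```text
(array([ 0.5494, -0.1126,  0.0077]), array([0., 0., 0.])) 83.45337451808265
clock: 17.4
position: [0.45, 0.3714, 0.2539]
ee_rot: [3.064, 0.691, -0.001]
force: [-0.4, -0.7, -0.0]
width: 0.598
gripper_force: 0.0
clock: 17.9
position: [0.4499, 0.3729, 0.2542]
ee_rot: [3.121, 0.357, -0.0]
force: [0.0, 0.2, 0.1]
width: 0.604
gripper_force: 0.0
[(0.4473, 0.3551, -76.9, 185.3, 140.0, 9917)]
[280 155] [103 104 106] 13.051496485276012 [-1.36503294  0.42511937  0.84019089  1.68258516 -0.33782033  1.18632494
 -1.78378576]
```

View pics/w4.png

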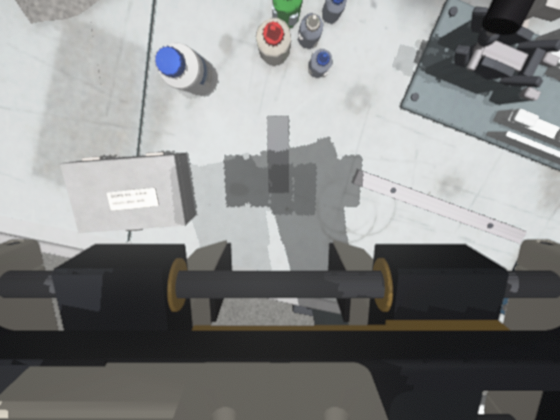

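```bash
python3 - <<'E'
from h import *
d=shot("wrist");P=at(d,[(267.5,115),(289,115),(267.5,192.5),(290,192.5)],.014);print(P)
c=P[:,:2].mean(0);print(c,np.linalg.norm(P[0]-P[2]),np.linalg.norm(P[0]-P[1]))
print(rows(np.r_[c,0.005]-d["position"]),d["position"])
t=shot("top");print(stones(t,(320,215,350,255)),stones(t,(352,210,382,250)))
E
```

```text
[[0.53437743 0.40967383 0.014     ]
 [0.54054868 0.38308165 0.014     ]
 [0.43657328 0.38806016 0.014     ]
 [0.44346931 0.35832511 0.014     ]]
[0.48874217 0.38478519] 0.10016387812771961 0.027298874723524116
(array([ 0.1013, -0.0067,  0.6233]), array([0., 0., 0.])) [0.44990366 0.37306132 0.25432004]
[(0.4579, -0.224, -4.8, 99.5, 31.3, 168)] [(0.4783, -0.3665, 12.4, 98.1, 26.9, 141)]
```

```bash
python3 -m creep '[[0.01,-0.001,0.02,0,0,0],[0.02,-0.001,0.04,0,0,0],[0.025,-0.001,0.06,0,0,0],[0.025,-0.002,0.07,0,0,0],[0.02,-0.002,0.07,0,0,0],[0.0013,0,0.07,0,0,0],[0,0,0.07,0,0,0],[0,0,0.07,0,0,0],[0,0,0.06,0,0,0],[0,0,0.04,0,0,0],[0,0,0.03,0,0,0],[0,0,0.015,0,0,0],[0,0,0.008,0,0,0],[0,0,0,0,0,0],[0,0,0,0,0,0]]' -0.2 35
python3 -m creep '[[0,0,0,0,0,0],[0,0,0,0,0,0],[0,0,0,0,0,0],[0,0,0,0,0,0],[0,0,0,0,0,0],[0,0,0,0,0,0],[0,0,0,0,0,0]]' 1 35
```

```text
clock: 19.3
position: [0.4893, 0.3855, 0.0059]
ee_rot: [-3.121, -0.354, -0.002]
force: [-0.2, -0.9, -0.6]
width: 0.602
gripper_force: 0.0
clock: 19.88
position: [0.4888, 0.3853, 0.0055]
ee_rot: [-3.121, -0.354, -0.0]
force: [-1.2, -1.1, 4.3]
width: 0.296
gripper_force: 35.0
```

```bash
python3 -m creep '[[0,0,-0.01,0,0,0],[0,0,-0.03,0,0,0],[0,0,-0.05,0,0,0],[0,0,-0.07,0,0,0],[0,0,-0.07,0,0,0],[0,0,-0.07,0,0,0],[0,0,-0.07,0,0,0],[0,0,-0.06,0,0,0.02],[0,0,-0.04,0,0,0.04],[0,0,-0.02,0,0,0.04],[0,0,0,0,0,0.04],[0,0,0,0,0,0.024],[0,0,0,0,0,0],[0,0,0,0,0,0]]'
python3 - <<'E'
from h import *
o=arm.observe();print(rows(fw([(0,64,100)],0.622,0.014,-0.116)[0]-o["position"]),np.degrees(np.arctan2(*R.from_rotvec(o["ee_rot"]).as_matrix()[[1,0],0])))
E
```

```text
clock: 21.05
position: [0.4884, 0.3851, 0.2015]
ee_rot: [3.136, -0.182, -0.0]
force: [0.5, -0.1, -2.2]
width: 0.3
gripper_force: 35.0
(array([0.4389, 0.7229, 0.2539]), array([0., 0., 0.])) -6.638711225055318
```

```bash
python3 -m creep '[[0.01,0.015,0,0,0,0],[0.02,0.035,0,0,0,0],[0.035,0.058,0,0,0,0],[0.042,0.07,0,0,0,0],[0.042,0.07,0,0,0,0],[0.042,0.07,0,0,0,0],[0.042,0.07,0,0,0,0],[0.042,0.07,0,0,0,0],[0.042,0.07,0,0,0,0],[0.042,0.07,0,0,0,0],[0.035,0.058,0,0,0,0],[0.025,0.042,0.02,0,0,0],[0.015,0.02,0.05,0,0,0],[0.0049,0.005,0.06,0,0,0],[0,0,0.05,0,0,0],[0,0,0.03,0,0,0],[0,0,0,0,0,0],[0,0,0,0,0,0],[0,0,0,0,0,0]]'
python3 - <<'E'
from h import *
fr=(0.622,0.014,-0.116)
o=arm.observe();print(o["position"],rows(fw([(0,64,45.5)],*fr)[0]-o["position"]),np.degrees(np.arctan2(*R.from_rotvec(o["ee_rot"]).as_matrix()[[1,0],0])))
d=shot("wrist")
P=[(x,y,z) for y in(46,82) for x in(-55,-42,-28,28,42,55) for z in(50,)]
overlay(d,fr,"pics/w5.png",(160,20,460,300),2.1,P)
E
```

```text
clock: 22.63
position: [0.6298, 0.077, 0.1184]
ee_rot: [-3.136, 0.184, -0.003]
force: [0.3, 1.1, -2.1]
width: 0.302
gripper_force: 35.0
[0.62981678 0.07696481 0.11842896] (array([-0.0015, -0.0013,  0.1823]), array([0., 0., 0.])) -6.732412452913574
```

View pics/w5.png

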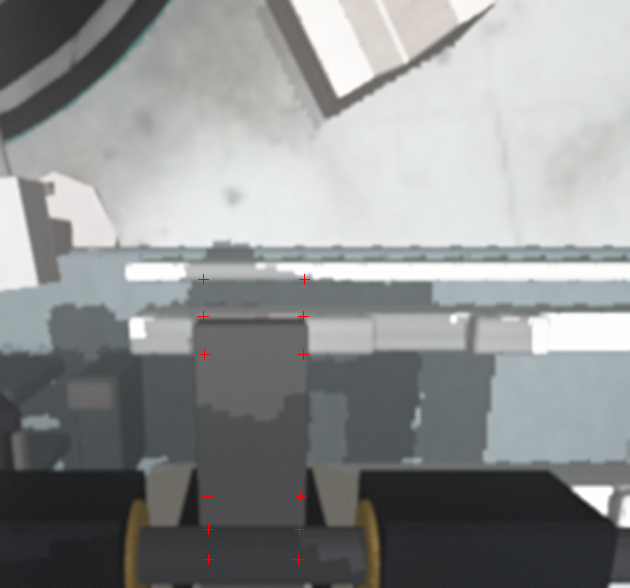

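```bash
python3 - <<'E'
from h import *
import pickle
def inv(P,x=0.622,y=0.014,yaw=-0.116):
    q=P[:,:2]-[x,y];c,s=np.cos(yaw),np.sin(yaw);return np.round(np.c_[q[:,0]*c+q[:,1]*s,-q[:,0]*s+q[:,1]*c]*1e3,1)
d=shot("wrist");f=lambda p:(np.array(p)+.5)/2.1-.5+[160,20]
for z in(.04,.05):print(z,inv(at(d,f([(131,335),(373,335),(472,335),(475,335),(533,335),(305,262),(125,270),(540,312),(540,350)]),z)).tolist())
w=pickle.load(open("w1.pkl","rb"));g=lambda p:np.array(p)/2.8+[250,60]
for z in(.04,.05):print(z,inv(at(w,g([(135,248),(133,352),(133,453),(130,547),(255,248),(245,352),(240,453),(238,547)]),z)).tolist())
im=d["frame"];r=cv2.resize(im[160:192,215:460],None,fx=3.2,fy=8,interpolation=cv2.INTER_CUBIC)[:,:,::-1]
w1=cv2.rotate(w["frame"][140:270,285:350],cv2.ROTATE_90_COUNTERCLOCKWISE)[:,:,::-1]
w1=cv2.resize(w1,(784,300),interpolation=cv2.INTER_CUBIC)
cv2.imwrite("pics/ribs.png",np.vstack([r,w1]))
E
```

```text
0.04 [[33.9, 110.9], [33.9, 19.1], [33.8, -18.5], [33.8, -19.6], [33.8, -41.6], [60.9, 45.4], [58.1, 111.9], [42.5, -43.3], [28.1, -45.0]]
0.05 [[35.4, 108.9], [35.4, 21.0], [35.4, -14.9], [35.4, -16.0], [35.4, -37.1], [61.3, 46.3], [58.6, 109.9], [43.7, -38.7], [29.8, -40.3]]
0.04 [[-34.9, 108.5], [-34.9, 45.8], [-33.7, -19.1], [-34.5, -83.5], [36.5, 108.8], [34.0, 46.1], [34.3, -18.9], [36.3, -83.3]]
0.05 [[-35.6, 109.1], [-35.6, 47.6], [-34.4, -16.0], [-35.1, -79.2], [34.5, 109.3], [32.0, 47.8], [32.3, -15.8], [34.3, -78.9]]
```

View pics/ribs.png

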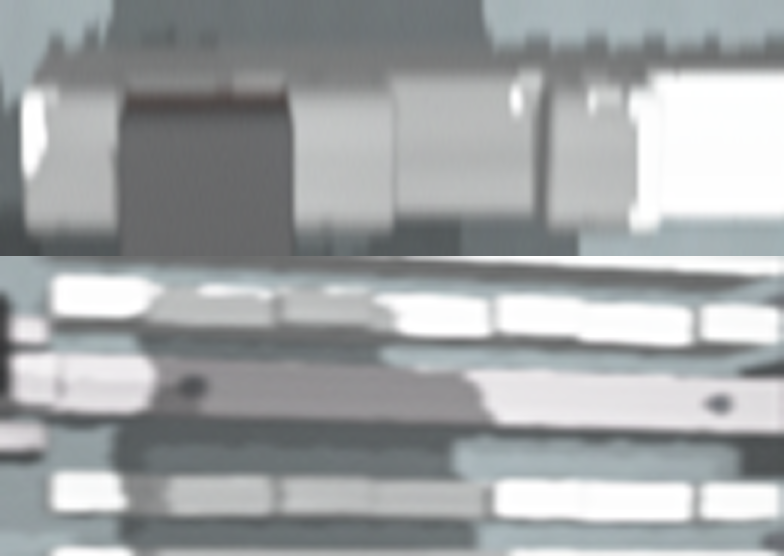

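```bash
python3 -m creep '[[-0.001,-0.002,0.02,0,0,0],[-0.0005,-0.0023,0.03,0,0,0],[0,0,0.03,0,0,0],[0,0,0.025,0,0,0],[0,0,0.02,0,0,0],[0,0,0.015,0,0,0],[0,0,0.013,0,0,0],[0,0,0.01,0,0,0],[0,0,0.008,0,0,0],[0,0,0.005,0,0,0],[0,0,0.003,0,0,0],[0,0,0.002,0,0,0],[0,0,0,0,0,0],[0,0,0,0,0,0]]'
```

```text
clock: 23.9
position: [0.6288, 0.0792, 0.0454]
ee_rot: [-3.136, 0.185, -0.001]
force: [-2.7, -1.0, 5.1]
width: 0.299
gripper_force: 35.0
```

```bash
python3 -m creep '[[0,0,0,0,0,0],[0,0,0,0,0,0],[0,0,0,0,0,0],[0,0,-0.01,0,0,0],[0,0,-0.03,0,0,0],[0,0,-0.06,0,0,0],[0,0,-0.08,0,0,0],[0,0,-0.1,0,0,0],[0,0,-0.1,0,0,0],[0,0,-0.08,0,0,0],[0,0,-0.04,0,0,0],[0,0,0,0,0,0],[0,0,0,0,0,0]]' 0.04 35
python3 - <<'E'
from h import *
o=arm.observe();print(rows(np.array([.418,-.219,.25])-o["position"]))
E
```

```text
clock: 24.98
position: [0.6292, 0.079, 0.2464]
ee_rot: [-3.135, 0.185, -0.004]
force: [-0.2, 0.2, -0.4]
width: 0.478
gripper_force: 0.0
(array([-0.4367,  0.8019, -0.011 ]), array([0., 0., 0.]))
```

```bash
python3 -m creep '[[-0.01,0.02,0,0,0,0],[-0.03,0.05,0,0,0,0],[-0.04,0.075,0,0,0,0],[-0.04,0.075,0,0,0,0],[-0.04,0.075,0,0,0,0],[-0.04,0.075,0,0,0,0],[-0.04,0.075,0,0,0,0],[-0.04,0.075,0,0,0,0],[-0.04,0.075,0,0,0,0],[-0.04,0.075,0,0,0,0],[-0.04,0.075,0,0,0,0],[-0.025,0.037,0,0,0,0],[-0.012,0.02,0,0,0,0],[0,0,0,0,0,0],[0,0,0,0,0,0],[0,0,0,0,0,0]]' -0.2
python3 - <<'E'
from h import *
import pickle
d=shot("wrist");t=shot("top");pickle.dump((d,t),open("w6.pkl","wb"))
p=proj(d,[(0.458,-.224,0.014)])[0].astype(int);im=d["frame"].astype(int);print(p,im[p[1]-50:p[1]+60:10,p[0]].tolist(),im[p[1],p[0]-50:p[0]+50:10].tolist())
for lo,hi in((80,160),(60,125),(100,165)):print(stones(d,(150,20,400,240),lo=lo,hi=hi,amin=600))
print(stones(t,(352,210,382,250)),stones(t,(225,170,320,225)),np.degrees(np.arctan2(*R.from_rotvec(d["ee_rot"]).as_matrix()[[1,0],0])))
E
```

```text
clock: 26.32
position: [0.4183, -0.2174, 0.2443]
ee_rot: [-3.136, 0.181, 0.001]
force: [-0.4, 0.3, -0.6]
width: 0.6
gripper_force: 0.0
[282 155] [[225, 228, 228], [170, 171, 174], [166, 167, 170], [109, 110, 112], [107, 108, 110], [106, 106, 108], [103, 103, 105], [92, 93, 93], [83, 84, 85], [95, 96, 95], [98, 98, 97]] [[142, 145, 144], [195, 199, 199], [135, 137, 136], [130, 131, 129], [106, 108, 109], [106, 106, 108], [108, 109, 109], [123, 124, 123], [124, 124, 122], [124, 124, 121]]
[(0.4207, -0.2299, 83.4, 185.8, 154.6, 11042)]
[(0.4092, -0.2024, -62.4, 179.0, 123.2, 6760), (0.6064, -0.0975, -7.7, 41.1, 26.1, 745)]
[(0.4206, -0.2308, 83.4, 183.9, 154.6, 11074)]
[] [(0.5611, -0.097, 0.0, 42.9, 25.5, 64), (0.5955, 0.186, 86.9, 110.3, 50.8, 263), (0.6228, -0.0155, 82.8, 157.8, 53.0, 375), (0.6791, 0.1458, 53.5, 223.1, 96.8, 546)] -6.611005949121797
```

```bash
python3 - <<'E'
from h import *
import pickle
d,t=pickle.load(open("w6.pkl","rb"))
C=np.zeros((600,800,3),np.uint8)
a=cv2.resize(d["frame"][20:240,150:400],None,fx=2,fy=2,interpolation=cv2.INTER_CUBIC);C[:440,:500]=a
b=cv2.resize(t["frame"][195:265,305:405],None,fx=3,fy=3,interpolation=cv2.INTER_CUBIC);C[:210,500:]=b
e=cv2.resize(t["frame"][165:225,220:320],None,fx=3,fy=3,interpolation=cv2.INTER_CUBIC);C[215:395,500:]=e
cv2.imwrite("pics/c6.png",C[:440,:,::-1])
E
```

```text
(no output)
```

View pics/c6.png

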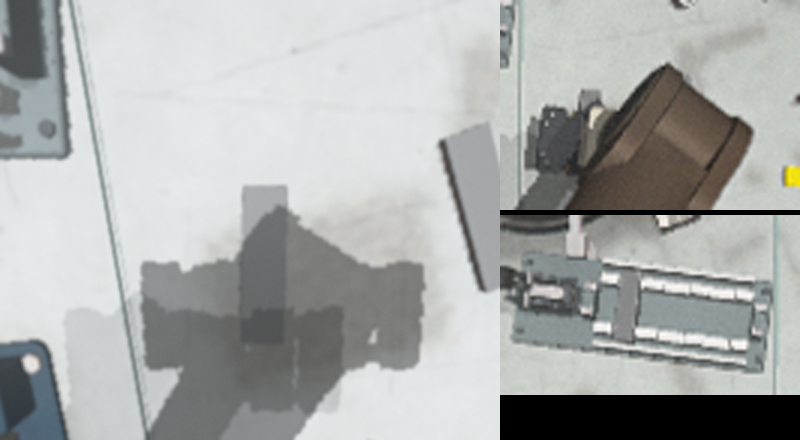

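```bash
python3 - <<'E'
from h import *
import pickle
d,t=pickle.load(open("w6.pkl","rb"))
P=at(d,[(271,112.5),(294,112.5),(270,191.5),(292.5,191.5)],.014)
c=P[:,:2].mean(0);print(c,np.linalg.norm(P[0]-P[2]),np.linalg.norm(P[0]-P[1]))
print(rows(np.r_[c,0.0055]-d["position"]))
for hi in(165,180,200):print(stones(d,(360,60,460,190),lo=90,hi=hi,amin=300))
print(d["frame"][100:150:10,370:450:8].max(2))
E
```

```text
[ 0.46059639 -0.22385864] 0.09924872148308961 0.02840523333172176
(array([0.1073, 0.0037, 0.5969]), array([0., 0., 0.]))
[]
[(0.4802, -0.3649, 13.3, 99.6, 28.0, 1832)]
[(0.4894, -0.3633, 12.2, 120.3, 30.6, 2036)]
[[183 172 168 168 218 221 229 230 229 229]
 [224 147 168 168 218 227 229 229 230 232]
 [221  92 168 168 167 229 229 230 232 231]
 [223 206 170 168 168 229 229 231 231 231]
 [221 227 137 168 169 227 231 231 232 231]]
```

```bash
python3 -m creep '[[0.01,0.001,0.02,0,0,0],[0.02,0.001,0.04,0,0,0],[0.025,0.001,0.06,0,0,0],[0.025,0.0007,0.07,0,0,0],[0.02,0,0.07,0,0,0],[0.0073,0,0.07,0,0,0],[0,0,0.07,0,0,0],[0,0,0.065,0,0,0],[0,0,0.05,0,0,0],[0,0,0.04,0,0,0],[0,0,0.025,0,0,0],[0,0,0.012,0,0,0],[0,0,0.005,0,0,0],[0,0,0,0,0,0],[0,0,0,0,0,0]]' -0.2 35
python3 -m creep '[[0,0,0,0,0,0],[0,0,0,0,0,0],[0,0,0,0,0,0],[0,0,0,0,0,0],[0,0,0,0,0,0],[0,0,0,0,0,0],[0,0,0,0,0,0]]' 1 35
python3 -m creep '[[0,0,-0.01,0,0,0],[0,0,-0.03,0,0,0],[0,0,-0.05,0,0,0],[0,0,-0.07,0,0,0],[0,0,-0.07,0,0,0],[0,0,-0.07,0,0,0],[0,0,-0.05,0,0,0],[0,0,-0.03,0,0,0],[0,0,0,0,0,0],[0,0,0,0,0,0]]'
python3 - <<'E'
from h import *
o=arm.observe();print(rows(fw([(0,0,100)],0.622,0.0152,-0.116)[0]-o["position"]),np.degrees(np.arctan2(*R.from_rotvec(o["ee_rot"]).as_matrix()[[1,0],0])))
E
```

```text
clock: 27.67
position: [0.4605, -0.2256, 0.0065]
ee_rot: [3.136, -0.184, 0.002]
force: [0.0, 0.0, -0.3]
width: 0.602
gripper_force: 0.0
clock: 28.25
position: [0.4601, -0.2253, 0.0061]
ee_rot: [-3.136, 0.185, -0.001]
force: [-0.7, 1.7, 5.9]
width: 0.3
gripper_force: 35.0
clock: 29.08
position: [0.46, -0.225, 0.158]
ee_rot: [-3.136, 0.184, -0.001]
force: [-0.4, -1.1, -2.3]
width: 0.298
gripper_force: 35.0
(array([ 0.3319, -0.6438,  0.1454]), array([0., 0., 0.])) -6.713062303715413
```

```bash
python3 -m creep '[[0.01,-0.015,0,0,0,0],[0.02,-0.035,0,0,0,0],[0.03,-0.058,0,0,0,0],[0.036,-0.07,0,0,0,0],[0.036,-0.07,0,0,0,0],[0.036,-0.07,0,0,0,0],[0.036,-0.07,0,0,0,0],[0.036,-0.07,0,0,0,0],[0.032,-0.065,0,0,0,0],[0.03,-0.06,0,0,0,0],[0.02,-0.04,0.02,0,0,0],[0.0099,-0.0208,0.04,0,0,0],[0,0,0.04,0,0,0],[0,0,0.03,0,0,0],[0,0,0.015,0,0,0],[0,0,0,0,0,0],[0,0,0,0,0,0]]'
python3 - <<'E'
from h import *
o=arm.observe();print(rows(fw([(0,0,46.1)],0.622,0.0152,-0.116)[0]-o["position"]),np.degrees(np.arctan2(*R.from_rotvec(o["ee_rot"]).as_matrix()[[1,0],0])))
E
```

```text
clock: 30.5
position: [0.6214, 0.0135, 0.0996]
ee_rot: [3.135, -0.187, -0.001]
force: [0.1, -0.2, -0.5]
width: 0.297
gripper_force: 35.0
(array([ 0.001 , -0.0044,  0.1339]), array([0., 0., 0.])) -6.8441840642500935
```

```bash
python3 - <<'E'
from h import *
d=shot("wrist");o=arm.observe();print(o["force"],o["width"])
Rt=R.from_rotvec(d["ee_rot"]);p=proj(d,[d["position"]+Rt.apply(v) for v in[(.05,-.014,-.008),(.05,.014,-.008),(.03,0,-.008)]]);print(p)
im=d["frame"].max(2).astype(int);u,v=p[2].astype(int);print(im[v,u-45:u+46:3],im[v-50:v+10:3,u])
E
```

```text
[ 0.29543091  0.01448081 -0.61422355] 0.3019800060602694
[[254.59122049 172.39350709]
 [310.44215206 172.42740016]
 [282.39557985 210.96806108]]
[ 93  94  92  92  92  90 105 107 107 107 106 107 107 106 106 106 106 106
 107  85  86  85  86  84  90 105 110 113  97  97 106] [122 114 108  90  97 109 110 109 108 109 109 107 108 106 106 106 105 106
 104  95]
```

```bash
python3 -m creep '[[0.001,-0.002,0.02,0,0,0],[0,-0.0024,0.025,0,0,0],[0,0,0.025,0,0,0],[0,0,0.02,0,0,0],[0,0,0.012,0,0,0],[0,0,0.01,0,0,0],[0,0,0.008,0,0,0],[0,0,0.006,0,0,0],[0,0,0.004,0,0,0],[0,0,0.003,0,0,0],[0,0,0.002,0,0,0],[0,0,0,0,0,0],[0,0,0,0,0,0]]'
```

```text
clock: 31.63
position: [0.6227, 0.0165, 0.0462]
ee_rot: [-3.136, 0.185, -0.001]
force: [-0.9, 0.9, 1.2]
width: 0.3
gripper_force: 35.0
```

```bash
python3 -m creep '[[0,0,0,0,0,0],[0,0,0,0,0,0],[0,0,0,0,0,0],[0,0,-0.01,0,0,0],[0,0,-0.03,0,0,0],[0,0,-0.06,0,0,0],[0,0,-0.08,0,0,0],[0,0,-0.1,0,0,0],[0,0,-0.1,0,0,0],[0,0,-0.08,0,0,0],[0,0,-0.04,0,0,0],[0,0,0,0,0,-0.03],[0,0,0,0,0,-0.05],[0,0,0,0,0,-0.05],[0,0,0,0,0,-0.0367],[0,0,0,0,0,0],[0,0,0,0,0,0]]' 0.04 35
python3 - <<'E'
from h import *
t=shot("top");print(stones(t,(320,205,400,265)))
o=arm.observe();print(rows(np.array([.4802,-.3649,.20])-o["position"]),np.degrees(np.arctan2(*R.from_rotvec(o["ee_rot"]).as_matrix()[[1,0],0])))
E
```

```text
clock: 33.05
position: [0.6226, 0.0162, 0.2468]
ee_rot: [-3.121, -0.358, -0.001]
force: [-0.7, 0.6, 0.0]
width: 0.482
gripper_force: 0.0
[(0.4783, -0.3665, 12.4, 98.1, 26.9, 141)]
(array([-0.5624,  0.8476,  0.1161]), array([0., 0., 0.])) 13.078160764686828
```

```bash
python3 -m creep '[[-0.02,0.015,0,0,0,0],[-0.04,0.03,0,0,0,0],[-0.06,0.044,0,0,0,0],[-0.07,0.051,0,0,0,0],[-0.07,0.051,0,0,0,0],[-0.07,0.051,0,0,0,0],[-0.07,0.051,0,0,0,0],[-0.07,0.051,0,0,0,0],[-0.06,0.044,0,0,0,0],[-0.05,0.037,0,0,0,0],[-0.03,0.022,0,0,0,0],[-0.017,0.013,0,0,0,0],[0,0,0,0,0,0],[0,0,0,0,0,0],[0,0,0,0,0,0]]' -0.2
python3 - <<'E'
from h import *
d=shot("wrist");p=proj(d,[(0.48,-.365,0.014)])[0].astype(int);print(p)
for hi in(165,180):print(stones(d,(p[0]-60,max(p[1]-80,0),min(p[0]+60,560),min(p[1]+70,235)),lo=90,hi=hi,amin=300))
print(rows(np.array([.4802,-.3649,.0055])-d["position"]))
E
```

```text
clock: 34.35
position: [0.4218, -0.219, 0.2458]
ee_rot: [-3.12, -0.366, 0.0]
force: [-0.3, 0.3, -0.2]
width: 0.602
gripper_force: 0.0
[400 169]
[(0.4493, -0.3082, 16.4, 71.1, 29.8, 1145)]
[(0.4487, -0.3084, 16.4, 72.5, 29.9, 1193), (0.4801, -0.3647, 13.0, 98.7, 28.4, 1630)]
(array([0.0578, 0.3887, 0.6007]), array([0., 0., 0.]))
```

```bash
python3 -m creep '[[0.006,0.03,0,0,0,0],[0.009,0.06,0,0,0,0],[0.01,0.07,0,0,0,0],[0.01,0.07,0.01,0,0,0],[0.01,0.07,0.03,0,0,0],[0.008,0.06,0.05,0,0,0],[0.0048,0.0287,0.07,0,0,0],[0,0,0.07,0,0,0],[0,0,0.07,0,0,0],[0,0,0.07,0,0,0],[0,0,0.07,0,0,0],[0,0,0.06,0,0,0],[0,0,0.05,0,0,0],[0,0,0.03,0,0,0],[0,0,0.015,0,0,0],[0,0,0.006,0,0,0],[0,0,0,0,0,0],[0,0,0,0,0,0]]' -0.2 35
python3 -m creep '[[0,0,0,0,0,0],[0,0,0,0,0,0],[0,0,0,0,0,0],[0,0,0,0,0,0],[0,0,0,0,0,0],[0,0,0,0,0,0],[0,0,0,0,0,0]]' 1 35
python3 -m creep '[[0,0,-0.01,0,0,0],[0,0,-0.03,0,0,0],[0,0,-0.05,0,0,0],[0,0,-0.07,0,0,0],[0,0,-0.07,0,0,0],[0,0,-0.07,0,0,0.02],[0,0,-0.05,0,0,0.04],[0,0,-0.03,0,0,0.04],[0,0,0,0,0,0.04],[0,0,0,0,0,0.025],[0,0,0,0,0,0],[0,0,0,0,0,0]]'
python3 - <<'E'
from h import *
o=arm.observe();print(rows(fw([(0,-64,100)],0.622,0.0152,-0.116)[0]-o["position"]),np.degrees(np.arctan2(*R.from_rotvec(o["ee_rot"]).as_matrix()[[1,0],0])))
E
```

```text
clock: 35.9
position: [0.4796, -0.3665, 0.0064]
ee_rot: [3.12, 0.363, 0.002]
force: [0.1, -0.6, -0.0]
width: 0.599
gripper_force: 0.0
clock: 36.48
position: [0.4791, -0.3664, 0.0058]
ee_rot: [3.12, 0.363, 0.001]
force: [-0.4, 0.6, 4.7]
width: 0.297
gripper_force: 35.0
clock: 37.48
position: [0.4787, -0.366, 0.1579]
ee_rot: [-3.137, 0.176, 0.0]
force: [0.8, 0.5, -2.1]
width: 0.301
gripper_force: 35.0
(array([ 0.2488, -0.827 ,  0.1446]), array([0., 0., 0.])) -6.430229286619311
```

```bash
python3 -m creep '[[0.006,-0.015,0,0,0,0],[0.012,-0.035,0,0,0,0],[0.018,-0.06,0,0,0,0],[0.022,-0.075,0,0,0,0],[0.022,-0.075,0,0,0,0],[0.022,-0.075,0,0,0,0],[0.022,-0.075,0,0,0,0],[0.022,-0.075,0,0,0,0],[0.022,-0.075,0,0,0,0],[0.022,-0.075,0,0,0,0],[0.02,-0.07,0,0,0,0],[0.018,-0.06,0,0,0,0],[0.012,-0.04,0.02,0,0,0],[0.0088,-0.022,0.04,0,0,0],[0,0,0.04,0,0,0.002],[0,0,0.03,0,0,0],[0,0,0.014,0,0,0],[0,0,0,0,0,0],[0,0,0,0,0,0]]'
python3 - <<'E'
from h import *
d=shot("wrist");o=arm.observe();print(o["force"],o["width"])
Rt=R.from_rotvec(d["ee_rot"]);p=proj(d,[d["position"]+Rt.apply(v) for v in[(.05,-.014,-.008),(.05,.014,-.008),(.03,0,-.008)]]);print(p)
im=d["frame"].max(2).astype(int);u,v=p[2].astype(int);print(im[v,u-45:u+46:3],im[v-50:v+10:3,u])
print(rows(fw([(0,-64,45.8)],0.622,0.0152,-0.116)[0]-o["position"]),np.degrees(np.arctan2(*Rt.as_matrix()[[1,0],0])))
E
```

```text
clock: 39.07
position: [0.615, -0.0502, 0.0998]
ee_rot: [3.135, -0.188, -0.001]
force: [-0.1, -0.1, -1.5]
width: 0.303
gripper_force: 35.0
[-0.03138586  0.47425453 -1.10512778] 0.3021889718326876
[[254.59150373 172.39180986]
 [310.44250785 172.42571478]
 [282.39588187 210.9664778 ]]
[ 93  95  94  94  92  91 104 107 107 107 107 107 107 107 106 106 106 107
 105  93  87  87  86  82  91  94 102 104 102 112  91] [124 114 101 116  84 109 110 111 110 110 109 109 109 108 108 108 107 106
 107 104]
(array([-0.0026, -0.0041,  0.1363]), array([0., 0., 0.])) -6.878158273048308
```

```bash
python3 -m creep '[[-0.0005,-0.002,0.02,0,0,0],[0,-0.0016,0.025,0,0,0],[0,0,0.025,0,0,0],[0,0,0.02,0,0,0],[0,0,0.014,0,0,0],[0,0,0.01,0,0,0],[0,0,0.008,0,0,0],[0,0,0.006,0,0,0],[0,0,0.004,0,0,0],[0,0,0.003,0,0,0],[0,0,0.002,0,0,0],[0,0,0,0,0,0],[0,0,0,0,0,0]]'
python3 -m creep '[[0,0,0,0,0,0],[0,0,0,0,0,0],[0,0,0,0,0,0],[0,0,-0.01,0,0,0],[0,0,-0.03,0,0,0],[0,0,-0.06,0,0,0],[0,0,-0.08,0,0,0],[0,0,-0.1,0,0,0],[0,0,-0.1,0,0,0],[0,0,-0.08,0,0,0],[0,0,-0.04,0,0,0],[0,0,0,0,0,0],[0,0,0,0,0,0]]' 0.04 35
```

```text
clock: 40.2
position: [0.6155, -0.0474, 0.0459]
ee_rot: [-3.136, 0.186, -0.001]
force: [-2.6, 0.6, 5.5]
width: 0.299
gripper_force: 35.0
clock: 41.28
position: [0.6157, -0.0476, 0.2466]
ee_rot: [-3.136, 0.186, -0.004]
force: [-0.1, 0.2, 0.8]
width: 0.483
gripper_force: 0.0
```

```bash
python3 -m creep '[[0,0,0,0,0,-0.02],[0,0,0,0,0,-0.04],[0,0,0,0,0,-0.05],[0,0,0,0,0,-0.05],[0,0,0,0,0,-0.05],[0,0,0,0,0,-0.05],[0,0,0,0,0,-0.05],[0,0,0,0,0,-0.05],[0,0,0,0,0,-0.05],[0,0,0,0,0,-0.05],[0,0,0,0,0,-0.05],[0,0,0,0,0,-0.05],[0,0,0,0,0,-0.05],[0,0,0,0,0,-0.05],[0,0,0,0,0,-0.05],[0,0,0,0,0,-0.04],[0,0,0,0,0,0],[0,0,0,0,0,0]]' -0.2
python3 -m creep '[[0.02,-0.02,0,0,0,0],[0.04,-0.04,0,0,0,0],[0.06,-0.055,0,0,0,0],[0.06,-0.055,0,0,0,0],[0.06,-0.055,0,0,0,0],[0.06,-0.055,0,0,0,0],[0.06,-0.055,0,0,0,0],[0.045,-0.045,0,0,0,0],[0.03,-0.03,0,0,0,0],[0.013,-0.01,0,0,0,0],[0,0,0,0,0,0],[0,0,0,0,0,0]]'
python3 - <<'E'
from h import *
import pickle
d=shot("wrist");t=shot("top");pickle.dump((d,t),open("w7.pkl","wb"));o=arm.observe()
print(rows(np.array([.4697,.1499,.0025])-o["position"]),np.degrees(np.arctan2(*R.from_rotvec(o["ee_rot"]).as_matrix()[[1,0],0])),o["joints"][6])
p=proj(t,fw([(0,0,40),(0,64,54),(0,0,54),(0,-64,54)],.622,.015,-.116)).astype(int);print(p,t["frame"][p[:,1],p[:,0]])
for x,y in p[1:]: print(stones(t,(x-9,y-25,x+9,y+25),z=.054,lo=80,hi=185))
E
```

```text
clock: 42.78
position: [0.6147, -0.0474, 0.2442]
ee_rot: [-2.351, -2.082, 0.002]
force: [0.4, -0.3, -0.8]
width: 0.601
gripper_force: 0.0
clock: 43.78
position: [0.4698, 0.1501, 0.2451]
ee_rot: [2.349, 2.086, 0.0]
force: [0.3, -0.4, -0.1]
width: 0.601
gripper_force: 0.0
(array([ 0.002 , -0.0022,  0.6066]), array([0., 0., 0.])) 83.08831061754965 -0.38486094823054207
[[277 196]
 [262 194]
 [277 196]
 [292 198]] [[140 140 139]
 [133 134 134]
 [140 140 139]
 [142 144 142]]
[(0.5488, 0.0978, 0.5, 37.4, 37.3, 80), (0.6308, 0.0823, 1.0, 109.8, 70.8, 363), (0.7195, 0.0838, -89.5, 71.3, 34.2, 116)]
[(0.6228, 0.02, 0.5, 109.3, 70.8, 360)]
[(0.6129, -0.0424, 0.1, 113.3, 70.9, 356)]
```

```bash
python3 -m creep '[[0.001,-0.001,0.03,0,0,-0.003],[0.001,-0.001,0.06,0,0,0],[0,0,0.07,0,0,0],[0,0,0.07,0,0,0],[0,0,0.07,0,0,0],[0,0,0.07,0,0,0],[0,0,0.07,0,0,0],[0,0,0.06,0,0,0],[0,0,0.05,0,0,0],[0,0,0.03,0,0,0],[0,0,0.016,0,0,0],[0,0,0.008,0,0,0],[0,0,0.002,0,0,0],[0,0,0,0,0,0],[0,0,0,0,0,0]]' -0.2 40
python3 -m creep '[[0,0,0,0,0,0],[0,0,0,0,0,0],[0,0,0,0,0,0],[0,0,0,0,0,0],[0,0,0,0,0,0],[0,0,0,0,0,0],[0,0,0,0,0,0],[0,0,0,0,0,0],[0,0,0,0,0,0],[0,0,0,0,0,0]]' 1 45
```

```text
clock: 45.13
position: [0.4696, 0.1513, 0.0035]
ee_rot: [2.342, 2.093, 0.002]
force: [-0.0, 0.1, -0.3]
width: 0.598
gripper_force: 0.0
clock: 45.97
position: [0.4691, 0.1513, 0.0028]
ee_rot: [2.342, 2.094, 0.001]
force: [0.8, 0.5, 2.3]
width: 0.212
gripper_force: 45.0
```

```bash
python3 -m creep '[[0,0,-0.01,0,0,0],[0,0,-0.03,0,0,0],[0,0,-0.05,0,0,0],[0,0,-0.06,0,0,0],[0,0,-0.06,0,0,0],[0,0,-0.06,0,0,0],[0,0,-0.04,0,0,0],[0,0,-0.02,0,0,0],[0,0,-0.01,0,0,0],[0,0,0,0,0,0],[0,0,0,0,0,0]]'
python3 - <<'E'
from h import *
o=arm.observe();print(rows(np.array([.6233,.0171,.1])-o["position"]),np.degrees(np.arctan2(*R.from_rotvec(o["ee_rot"]).as_matrix()[[1,0],0])))
E
```

```text
clock: 46.88
position: [0.4683, 0.1511, 0.1379]
ee_rot: [-2.342, -2.094, 0.002]
force: [0.2, -0.6, -4.3]
width: 0.211
gripper_force: 45.0
(array([-0.2897,  0.4227,  0.0944]), array([0., 0., 0.])) 83.6000746918465
```

```bash
python3 -m creep '[[-0.02,0.005,0,0,0,0],[-0.04,0.01,0,0,0,0],[-0.05,0.02,0,0,0,0],[-0.05,0.04,0,0,0,0],[-0.05,0.055,0,0,0,0],[-0.04,0.06,0,0,0,0],[-0.025,0.06,0,0,0,0],[-0.0147,0.06,0,0,0,0],[0,0.05,0,0,0,0],[0,0.035,0,0,0,0],[0,0.02,0.01,0,0,0],[0,0.0077,0.02,0,0,0.001],[0,0,0.03,0,0,0],[0,0,0.02,0,0,0],[0,0,0.014,0,0,0],[0,0,0,0,0,0],[0,0,0,0,0,0]]'
python3 - <<'E'
from h import *
o=arm.observe();print(rows(np.array([.6233,.0171,.0648])-o["position"]),np.degrees(np.arctan2(*R.from_rotvec(o["ee_rot"]).as_matrix()[[1,0],0])))
d=shot("wrist");fr=(.622,.0152,-.116)
Rt=R.from_rotvec(d["ee_rot"]);
# bar top edges predicted at tool x=+.1 and the end; cheeks
a=proj(d,[d["position"]+Rt.apply(v) for v in[(.1286,-.01,-.0094),(.1286,.01,-.0094)]]);b=proj(d,fw([(-13,110,72),(13,110,72),(-13,126,72),(13,126,72)],*fr));print(a,b)
im=d["frame"].max(2).astype(int);v=int(b[0,1]);print(v,im[v,230:340:2].tolist());v=int(a[0,1])+25;print(v,im[v,230:340:2].tolist());print(im[int(a[0,1])-30:int(a[0,1])+30:2,int(a[:,0].mean())].tolist())
E
```

```text
clock: 48.3
position: [0.6233, 0.0175, 0.1007]
ee_rot: [-2.343, -2.091, 0.001]
force: [0.2, -0.1, -3.5]
width: 0.21
gripper_force: 45.0
(array([-0.0009,  0.0003,  0.0898]), array([0., 0., 0.])) 83.4855894341952
[[256.45166023  -6.46638396]
 [302.95742231  -6.42229939]] [[255.61900014  65.56690537]
 [301.12382634  65.70720828]
 [255.1091921   34.23207775]
 [301.74260584  34.37600016]]
65 [183, 182, 182, 183, 180, 150, 126, 126, 125, 127, 126, 126, 113, 121, 158, 228, 241, 240, 239, 240, 239, 238, 236, 237, 237, 238, 239, 238, 239, 238, 235, 237, 238, 237, 237, 204, 119, 127, 132, 134, 133, 132, 133, 144, 179, 184, 183, 183, 182, 182, 182, 183, 183, 182, 184]
19 [176, 174, 174, 174, 176, 177, 163, 156, 150, 95, 83, 82, 84, 86, 178, 233, 238, 238, 238, 237, 237, 236, 234, 235, 236, 236, 236, 236, 237, 236, 234, 233, 235, 236, 237, 202, 137, 81, 84, 83, 119, 172, 172, 172, 174, 174, 173, 173, 172, 172, 174, 172, 172, 170, 169]
[]
```

```bash
python3 -m creep '[[-0.0009,-0.0007,0.01,0,0,0],[0,0,0.015,0,0,0],[0,0,0.015,0,0,0],[0,0,0.012,0,0,0],[0,0,0.01,0,0,0],[0,0,0.008,0,0,0],[0,0,0.006,0,0,0],[0,0,0.005,0,0,0],[0,0,0.004,0,0,0],[0,0,0.003,0,0,0],[0,0,0.002,0,0,0],[0,0,0,0,0,0],[0,0,0,0,0,0]]'
```

```text
clock: 49.43
position: [0.6238, 0.0169, 0.0652]
ee_rot: [2.344, 2.091, 0.0]
force: [0.0, 0.1, -4.0]
width: 0.212
gripper_force: 45.0
```

```bash
python3 -m creep '[[0,0,0.002,0,0,0],[0,0,0.002,0,0,0],[0,0,0,0,0,0],[0,0,0,0,0,0]]'
```

```text
clock: 49.77
position: [0.6239, 0.0169, 0.0648]
ee_rot: [-2.345, -2.091, -0.002]
force: [-4.6, 0.8, 8.7]
width: 0.213
gripper_force: 45.0
```

```bash
python3 -m creep '[[0,0,0,0,0,0],[0,0,0,0,0,0],[0,0,0,0,0,0],[0,0,0,0,0,0],[0,0,-0.01,0,0,0],[0,0,-0.03,0,0,0],[0,0,-0.06,0,0,0],[0,0,-0.08,0,0,0],[0,0,-0.08,0,0,0],[0,0,-0.08,0,0,0],[0,0,-0.06,0,0,0],[0,0,-0.03,0,0,0],[0,0,0,0,0,0],[0,0,0,0,0,0]]' -0.2 25
python3 - <<'E'
from h import *
o=arm.observe();print(rows(np.array([.6487,.2375,.22])-o["position"]))
d=shot("wrist");t=shot("top")
C=np.zeros((600,800,3),np.uint8)
C[:420]=cv2.resize(d["frame"][0:245,50:517],(800,420),interpolation=cv2.INTER_CUBIC)
C[420:]=cv2.resize(t["frame"][172:222,195:395],(800,180) ,interpolation=cv2.INTER_CUBIC)
cv2.imwrite("pics/c8.png",C[:,:,::-1])
E
```

```text
clock: 50.93
position: [0.6237, 0.017, 0.2358]
ee_rot: [2.344, 2.091, 0.001]
force: [-0.3, 0.4, -0.4]
width: 0.602
gripper_force: 0.0
(array([ 0.5548, -0.0006,  0.0398]), array([0., 0., 0.]))
```

```bash
python3 -m creep '[[0.02,0,0,0,0,0],[0.05,0,0,0,0,0],[0.07,0,0,0,0,0],[0.08,0,0,0,0,0],[0.08,0,0,0,0,0],[0.08,0,0,0,0,0],[0.07,0,0,0,0,0],[0.05,0,0,0,0,0],[0.035,0,0.02,0,0,0],[0.02,0,0.02,0,0,0],[0,0,0,0,0,0],[0,0,0,0,0,0],[0,0,0,0,0,0]]'
python3 - <<'E'
from h import *
d=shot("wrist");p=proj(d,fw([(-14,224,149),(14,224,149),(0,210,149),(0,238,149)],.622,.0152,-.116));print(p)
im=d["frame"].max(2).astype(int);u,v=int(p[:,0].mean()),int(p[:2,1].mean());print(u,v,im[v,u-44:u+46:4].tolist(),im[v-40:v+30:4,u].tolist())
print(rows(np.array([.649,.238,.130])-d["position"]),np.degrees(np.arctan2(*R.from_rotvec(d["ee_rot"]).as_matrix()[[1,0],0])))
E
```

```text
clock: 52.12
position: [0.6492, 0.2352, 0.2194]
ee_rot: [2.346, 2.088, -0.002]
force: [0.8, -0.1, 0.6]
width: 0.598
gripper_force: 0.0
[[260.08560632 220.8291184 ]
 [295.1957028  220.83355986]
 [277.66731113 237.3810872 ]
 [277.61373961 203.76364736]]
277 220 [112, 112, 111, 111, 111, 113, 104, 42, 45, 43, 45, 45, 42, 45, 42, 40, 69, 104, 108, 110, 109, 109, 109] [122, 121, 89, 92, 91, 90, 46, 42, 42, 43, 45, 43, 40, 39, 69, 142, 142, 141]
(array([ 0.0071, -0.0013,  0.2234]), array([0., 0., 0.])) 83.3270677229391
```

```bash
python3 -m creep '[[0.003,-0.001,0.02,0,0,0],[0.0035,-0.001,0.035,0,0,0],[0,0,0.04,0,0,0],[0,0,0.04,0,0,0],[0,0,0.035,0,0,0],[0,0,0.03,0,0,0],[0,0,0.017,0,0,0],[0,0,0.0064,0,0,0],[0,0,0,0,0,0],[0,0,0,0,0,0]]' -0.2 25
python3 -m creep '[[0,0,0,0,0,0],[0,0,0,0,0,0],[0,0,0,0,0,0],[0,0,0,0,0,0],[0,0,0,0,0,0],[0,0,0,0,0,0]]' 1 25
python3 -m creep '[[0.0028,0,-0.0074,0,0,0],[0.0028,0,-0.0074,0,0,0],[0.0028,0,-0.0074,0,0,0],[0.0028,0,-0.0074,0,0,0],[0.0028,0,-0.0074,0,0,0],[0.0028,0,-0.0074,0,0,0],[0,0,0,0,0,0],[0,0,0,0,0,0]]'
```

```text
clock: 53.0
position: [0.6489, 0.24, 0.1308]
ee_rot: [2.344, 2.091, 0.001]
force: [-1.3, 0.4, 0.3]
width: 0.599
gripper_force: 0.0
clock: 53.5
position: [0.6485, 0.2403, 0.1304]
ee_rot: [-2.344, -2.091, -0.001]
force: [-0.2, 1.1, 1.1]
width: 0.305
gripper_force: 25.0
clock: 54.17
position: [0.6492, 0.2468, 0.1481]
ee_rot: [-2.344, -2.091, 0.0]
force: [-0.2, -1.0, -4.5]
width: 0.306
gripper_force: 25.0
```

```bash
python3 -m creep '[[-0.0204,0,-0.007,0,0,0],[-0.0208,0,-0.0058,0,0,0],[-0.0211,0,-0.0045,0,0,0],[-0.0214,0,-0.0032,0,0,0],[-0.0215,0,-0.0019,0,0,0],[-0.0216,0,-0.0006,0,0,0],[-0.0216,0,0.0006,0,0,0],[-0.0215,0,0.0019,0,0,0],[-0.0214,0,0.0032,0,0,0],[-0.0211,0,0.0045,0,0,0],[-0.0208,0,0.0058,0,0,0],[-0.0204,0,0.007,0,0,0],[0,0,0,0,0,0],[0,0,0,0,0,0]]'
```

```text
clock: 55.33
position: [0.6374, 0.1445, 0.1475]
ee_rot: [2.345, 2.089, -0.003]
force: [-1.2, -1.3, -4.9]
width: 0.305
gripper_force: 25.0
```

```bash
python3 -m creep '[[0.0028,0,0.0074,0,0,0],[0.0028,0,0.0074,0,0,0],[0.0028,0,0.0074,0,0,0],[0.0028,0,0.0074,0,0,0],[0.0028,0,0.0074,0,0,0],[0.0028,0,0.0074,0,0,0],[0,0,0.002,0,0,0],[0,0,0,0,0,0],[0,0,0,0,0,0]]'
python3 -m creep '[[0,0,0,0,0,0],[0,0,0,0,0,0],[0,0,0,0,0,0],[0,0,0,0,0,0],[0,0,-0.02,0,0,0],[0,0,-0.03,0,0,0],[0,0,-0.05,0,0,0],[0,0,-0.05,0,0,0],[0,0,-0.02,0,0,0],[0,0,0,0,0,0],[0,0,0,0,0,0]]' -0.2 25
python3 - <<'E'
from h import *
d=shot("wrist");p=proj(d,fw([(-14,136,149),(14,136,149),(0,122,149),(0,150,149)],.622,.0152,-.116));print(p)
im=d["frame"].max(2).astype(int);u,v=int(p[:,0].mean()),int(p[:2,1].mean());print(u,v,im[v,u-44:u+46:4].tolist(),im[v-40:v+30:4,u].tolist())
E
```

```text
clock: 56.08
position: [0.6395, 0.1499, 0.1325]
ee_rot: [2.345, 2.087, 0.001]
force: [-11.0, -9.4, 24.5]
width: 0.305
gripper_force: 25.0
clock: 57.0
position: [0.6386, 0.1529, 0.1977]
ee_rot: [2.344, 2.091, 0.002]
force: [-0.3, -0.2, -1.0]
width: 0.602
gripper_force: 0.0
[[259.5129638  236.07290716]
 [297.76525683 236.15975778]
 [278.60383464 253.88460952]
 [278.68042576 217.74539105]]
278 236 [108, 107, 176, 178, 182, 109, 91, 40, 40, 40, 40, 42, 41, 42, 44, 42, 55, 99, 171, 183, 182, 119, 97] [63, 83, 94, 94, 93, 77, 36, 36, 37, 40, 42, 40, 38, 35, 35, 136, 140, 139]
```

```bash
python3 -m creep '[[-0.0067,-0.001,0,0,0,0],[0,0,0,0,0,0],[0,0,0,0,0,0],[0,0,0,0,0,0],[0,0,0,0,0,0],[0,0,0,0,0,0],[0,0,0.02,0,0,0],[0,0,0.02,0,0,0],[0,0,0.02,0,0,0],[0,0,0.012,0,0,0],[0,0,0.004,0,0,0],[0,0,0,0,0,0],[0,0,0,0,0,0]]' 1 25
for i in 1 2 3; do echo; done; python3 -m creep '[[0,0,0.0025,0,0,0],[0,0,0,0,0,0]]'; python3 -m creep '[[0,0,0.0025,0,0,0],[0,0,0,0,0,0]]'; python3 -m creep '[[0,0,0.0025,0,0,0],[0,0,0,0,0,0]]'
```

```text
clock: 58.13
position: [0.6378, 0.15, 0.1669]
ee_rot: [2.344, 2.091, -0.0]
force: [1.0, -0.2, 1.1]
width: 0.006
gripper_force: 0.0



clock: 58.3
position: [0.638, 0.1501, 0.1662]
ee_rot: [2.344, 2.091, 0.001]
force: [-0.1, 0.1, -0.7]
width: 0.003
gripper_force: 0.0
clock: 58.47
position: [0.6378, 0.1501, 0.165]
ee_rot: [2.344, 2.091, 0.0]
force: [-1.1, 0.0, 0.7]
width: 0.002
gripper_force: 0.0
clock: 58.63
position: [0.6377, 0.1501, 0.1639]
ee_rot: [-2.344, -2.091, 0.0]
force: [0.3, 0.2, -0.5]
width: 0.005
gripper_force: 0.0
```

```bash
for i in 1; do python3 -m creep '[[0,0,0.0025,0,0,0],[0,0,0,0,0,0]]'; python3 -m creep '[[0,0,0.0025,0,0,0],[0,0,0,0,0,0]]'; done
```

```text
clock: 58.8
position: [0.638, 0.1499, 0.1632]
ee_rot: [2.344, 2.091, 0.001]
force: [-0.1, -0.7, 1.8]
width: 0.001
gripper_force: 0.9
clock: 58.97
position: [0.6383, 0.1497, 0.1629]
ee_rot: [2.344, 2.09, 0.002]
force: [-2.2, -0.8, 7.0]
width: 0.007
gripper_force: 3.5
```

```bash
python3 -m creep '[[0,0,-0.01,0,0,0],[0,0,-0.03,0,0,0],[0,0,-0.06,0,0,0],[0,0,-0.08,0,0,0],[0,0,-0.08,0,0,0],[0,0,-0.06,0,0,0],[-0.04,0,-0.06,0,0,0],[-0.06,-0.02,-0.06,0,0,0],[-0.06,-0.03,-0.06,0,0,0],[-0.06,-0.05,-0.02,0,0,0],[-0.06,-0.05,0,0,0,0],[-0.04,-0.05,0,0,0,0],[-0.02,-0.03,0,0,0,0],[0,0,0,0,0,0],[0,0,0,0,0,0]]'
python3 - <<'E'
from h import *
d=shot("wrist")
fr=(.622,.0152,-.116)
P=[(-55,y,54) for y in(64,0,-64)]+[(55,y,54) for y in(64,0,-64)]
p=proj(d,fw(P+[(0,150,149),(0,-118,74)],*fr));print(p.round())
lo=np.maximum(p.min(0).astype(int)-[25,15],0);hi=np.minimum(p.max(0).astype(int)+[25,15],[560,420])
c=d["frame"][lo[1]:hi[1],lo[0]:hi[0],::-1];k=min(500/c.shape[1],600/c.shape[0]);w=cv2.resize(c,None,fx=k,fy=k,interpolation=cv2.INTER_CUBIC)
s=shot("scene")["frame"][190:260,240:320,::-1];s=cv2.resize(s,(300,262),interpolation=cv2.INTER_CUBIC)
C=np.zeros((600,800,3),np.uint8);C[:w.shape[0],:w.shape[1]]=w[:600];C[:262,500:]=s
t=shot("top")["frame"][165:230,215:320,::-1];t=cv2.resize(t,(300,186),interpolation=cv2.INTER_CUBIC);C[270:456,500:]=t
cv2.imwrite("pics/fin.png",C)
E
```

```text
clock: 60.22
position: [0.5307, 0.0253, 0.3711]
ee_rot: [-2.345, -2.091, -0.003]
force: [0.5, -0.6, 0.5]
width: 0.003
gripper_force: 0.0
[[303. 136.]
 [302. 178.]
 [301. 216.]
 [374. 137.]
 [371. 178.]
 [368. 216.]
 [359.  61.]
 [335. 251.]]
```

View pics/fin.png

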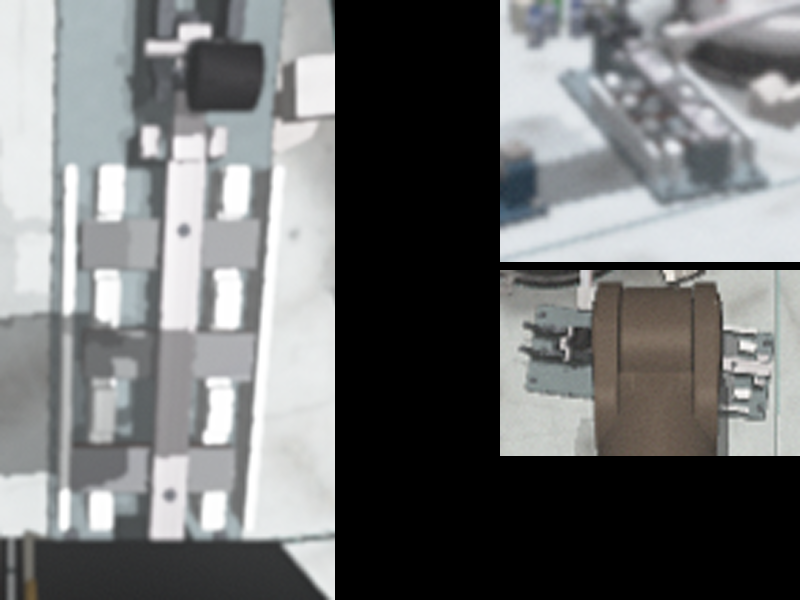

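```bash
python3 - <<'E'
from h import *
d=shot("wrist");fr=(.622,.0152,-.116);im=d["frame"].max(2).astype(int)
def inv(P):
    q=P[:,:2]-fr[:2];c,s=np.cos(fr[2]),np.sin(fr[2]);return np.c_[q[:,0]*c+q[:,1]*s,-q[:,0]*s+q[:,1]*c]*1e3
for y in(64,0,-64):
    X=np.arange(-66,67,1.);p=proj(d,fw([(x,y+dy,54) for dy in(-6,0,6) for x in X],*fr))
    v=cv2.remap(im.astype(np.float32),p[:,0].astype(np.float32).reshape(3,-1),p[:,1].astype(np.float32).reshape(3,-1),cv2.INTER_LINEAR).mean(0).astype(int)
    print(y,"L",list(zip(X[:24].astype(int),v[:24])),"\n R",list(zip(X[-24:].astype(int),v[-24:])))
for x in(-40,40):
    Y=np.arange(-90,91,2.);p=proj(d,fw([(x,y,54) for y in Y],*fr));v=cv2.remap(im.astype(np.float32),p[:,0].astype(np.float32).reshape(1,-1),p[:,1].astype(np.float32).reshape(1,-1),cv2.INTER_LINEAR)[0].astype(int);print(x,[(int(a),b) for a,b in zip(Y,v)])
E
```

```text
64 L [(np.int64(-66), np.int64(156)), (np.int64(-65), np.int64(154)), (np.int64(-64), np.int64(151)), (np.int64(-63), np.int64(146)), (np.int64(-62), np.int64(180)), (np.int64(-61), np.int64(218)), (np.int64(-60), np.int64(247)), (np.int64(-59), np.int64(254)), (np.int64(-58), np.int64(254)), (np.int64(-57), np.int64(253)), (np.int64(-56), np.int64(236)), (np.int64(-55), np.int64(207)), (np.int64(-54), np.int64(156)), (np.int64(-53), np.int64(127)), (np.int64(-52), np.int64(115)), (np.int64(-51), np.int64(131)), (np.int64(-50), np.int64(145)), (np.int64(-49), np.int64(156)), (np.int64(-48), np.int64(157)), (np.int64(-47), np.int64(158)), (np.int64(-46), np.int64(157)), (np.int64(-45), np.int64(157)), (np.int64(-44), np.int64(156)), (np.int64(-43), np.int64(156))] 
 R [(np.int64(43), np.int64(177)), (np.int64(44), np.int64(178)), (np.int64(45), np.int64(177)), (np.int64(46), np.int64(175)), (np.int64(47), np.int64(167)), (np.int64(48), np.int64(151)), (np.int64(49), np.int64(133)), (np.int64(50), np.int64(119)), (np.int64(51), np.int64(117)), (np.int64(52), np.int64(135)), (np.int64(5
[... 6663 characters left out ...]
(239)), (26, np.int64(239)), (28, np.int64(243)), (30, np.int64(241)), (32, np.int64(238)), (34, np.int64(240)), (36, np.int64(240)), (38, np.int64(229)), (40, np.int64(217)), (42, np.int64(228)), (44, np.int64(232)), (46, np.int64(212)), (48, np.int64(191)), (50, np.int64(187)), (52, np.int64(181)), (54, np.int64(177)), (56, np.int64(178)), (58, np.int64(178)), (60, np.int64(177)), (62, np.int64(177)), (64, np.int64(177)), (66, np.int64(177)), (68, np.int64(176)), (70, np.int64(175)), (72, np.int64(176)), (74, np.int64(177)), (76, np.int64(176)), (78, np.int64(171)), (80, np.int64(172)), (82, np.int64(197)), (84, np.int64(224)), (86, np.int64(237)), (88, np.int64(239)), (90, np.int64(236))]
```

```bash
python3 -m creep '[[-0.03,0.025,0,0,0,0],[-0.05,0.04,0,0,0,0],[-0.05,0.04,0.02,0,0,0],[-0.029,0.027,0.05,0,0,0],[0,0,0.08,0,0,0],[0,0,0.09,0,0,0],[0,0,0.09,0,0,0],[0,0,0.09,0,0,0],[0,0,0.08,0,0,0],[0,0,0.07,0,0,0],[0,0,0.06,0,0,0],[0,0,0.04,0,0,0],[0,0,0,0,0,0],[0,0,0,0,0,0]]' 1 25
python3 - <<'E'
from h import *
o=arm.observe();print(rows(fw([(-39,-64,56)],.622,.0152,-.116)[0]-o["position"]))
E
```

```text
clock: 61.58
position: [0.576, -0.0436, 0.1011]
ee_rot: [-2.343, -2.091, 0.003]
force: [0.7, -0.2, -0.9]
width: 0.008
gripper_force: 0.0
(array([-6.000e-04, -1.000e-04,  1.128e-01]), array([0., 0., 0.]))
```

```bash
python3 -m creep '[[0,0,0.03,0,0,0],[0,0,0.03,0,0,0],[0,0,0.025,0,0,0],[0,0,0.015,0,0,0],[0,0,0.01,0,0,0],[0,0,0.003,0,0,0],[0,0,0,0,0,0],[0,0,0,0,0,0]]'
python3 -m creep '[[0,0,0.003,0,0,0],[0,0,0,0,0,0],[0,0,0,0,0,0]]'
python3 -m creep '[[0,0,0.003,0,0,0],[0,0,0,0,0,0],[0,0,0,0,0,0]]'
```

```text
clock: 62.25
position: [0.5764, -0.0438, 0.057]
ee_rot: [2.344, 2.091, 0.001]
force: [0.2, -0.6, 0.2]
width: 0.0
gripper_force: 0.0
clock: 62.5
position: [0.5762, -0.0437, 0.0558]
ee_rot: [2.344, 2.091, 0.001]
force: [-0.3, -0.5, 0.8]
width: 0.003
gripper_force: 0.0
clock: 62.75
position: [0.5763, -0.0437, 0.0545]
ee_rot: [2.344, 2.091, 0.001]
force: [0.3, 0.4, 1.6]
width: 0.006
gripper_force: 0.8
```

```bash
python3 -m creep '[[0,0,0.002,0,0,0],[0,0,0,0,0,0]]'
python3 -m creep '[[0,0.003,0,0,0,0],[0,0.003,0,0,0,0],[0,0.003,0,0,0,0],[0,0.0015,0,0,0,0],[0,0,0,0,0,0],[0,0,0,0,0,0]]'
python3 -m creep '[[0,0,-0.01,0,0,0],[0,0,-0.03,0,0,0],[0,0,-0.06,0,0,0],[0,0,-0.08,0,0,0],[0,0,-0.08,0,0,0],[0,0,-0.08,0,0,0],[0,0,-0.08,0,0,0],[0.02,-0.02,-0.08,0,0,0],[0.05,-0.04,-0.08,0,0,0],[0.05,-0.04,-0.08,0,0,0],[0.035,-0.03,-0.06,0,0,0],[0.005,-0.012,-0.05,0,0,0],[0,0,0,0,0,0],[0,0,0,0,0,0]]'
cat > chk.py <<'E'
from h import *
d=shot("wrist");fr=(.622,.0152,-.116);im=d["frame"].max(2).astype(np.float32);X=np.arange(40,58,1.)
for y in(64,0,-64):
    p=proj(d,fw([(x,y+dy,54) for dy in(-6,0,6) for x in X],*fr)).astype(np.float32)
    print(y,cv2.remap(im,p[:,0].reshape(3,-1).copy(),p[:,1].reshape(3,-1).copy(),cv2.INTER_LINEAR).mean(0).astype(int).tolist())
E
python3 chk.py
```

```text
clock: 62.92
position: [0.5764, -0.0437, 0.0544]
ee_rot: [2.345, 2.091, 0.001]
force: [-3.5, 0.6, 10.9]
width: 0.007
gripper_force: 5.5
clock: 63.42
position: [0.5765, -0.0438, 0.0543]
ee_rot: [-2.34, -2.087, 0.005]
force: [-16.3, 3.2, 26.7]
width: 0.008
gripper_force: 13.5
clock: 64.58
position: [0.5315, 0.0259, 0.3631]
ee_rot: [2.343, 2.091, 0.004]
force: [0.2, 0.8, -0.2]
width: 0.008
gripper_force: 0.0
64 [177, 177, 177, 177, 177, 178, 175, 168, 152, 134, 120, 118, 139, 184, 231, 251, 254, 254]
0 [178, 178, 178, 178, 178, 178, 178, 179, 178, 172, 160, 146, 152, 186, 227, 250, 254, 254]
-64 [176, 176, 175, 170, 159, 143, 128, 120, 116, 115, 115, 122, 148, 189, 229, 250, 254, 253]
```

```bash
python3 -m creep '[[0,0,0,0,0,0.02],[0,0,0,0,0,0.04],[0,0,0,0,0,0.05],[0,0,0,0,0,0.05],[0,0,0,0,0,0.05],[0,0,0,0,0,0.05],[0,0,0,0,0,0.05],[0,0,0,0,0,0.05],[0,0,0,0,0,0.05],[0,0,0,0,0,0.05],[0,0,0,0,0,0.05],[0,0,0,0,0,0.05],[0,0,0,0,0,0.05],[0,0,0,0,0,0.05],[0,0,0,0,0,0.05],[0,0,0,0,0,0.04],[0,0,0,0,0,0],[0,0,0,0,0,0]]' 0.04 25
python3 - <<'E'
from h import *
o=arm.observe();print(o["position"],rows(fw([(32,-64,100)],.622,.0152,-.116)[0]-o["position"]),np.degrees(np.arctan2(*R.from_rotvec(o["ee_rot"]).as_matrix()[[1,0],0])))
E
```

```text
clock: 66.13
position: [0.5309, 0.0253, 0.3607]
ee_rot: [3.135, -0.176, -0.002]
force: [-0.3, -0.3, 0.9]
width: 0.477
gripper_force: 0.0
[0.5308663  0.02530967 0.36067686] (array([0.3095, 0.1591, 0.6515]), array([0., 0., 0.])) -6.438040861740544
```

```bash
python3 -m creep '[[0.02,0.01,0,0,0,0.002],[0.04,0.02,0,0,0,0],[0.06,0.03,0,0,0,0],[0.06,0.03,0,0,0,0],[0.06,0.03,0.02,0,0,0],[0.04,0.02,0.04,0,0,0],[0.02,0.01,0.07,0,0,0],[0.0095,0.0091,0.08,0,0,0],[0,0,0.08,0,0,0],[0,0,0.08,0,0,0],[0,0,0.08,0,0,0],[0,0,0.08,0,0,0],[0,0,0.06,0,0,0],[0,0,0.04,0,0,0],[0,0,0.02,0,0,0],[0,0,0,0,0,0],[0,0,0,0,0,0]]'
python3 - <<'E'
from h import *
o=arm.observe();print(o["position"],rows(fw([(32,-64,51.7)],.622,.0152,-.116)[0]-o["position"]),np.degrees(np.arctan2(*R.from_rotvec(o["ee_rot"]).as_matrix()[[1,0],0])))
E
```

```text
clock: 67.55
position: [0.647, -0.0527, 0.1018]
ee_rot: [3.136, -0.185, 0.0]
force: [0.1, -0.5, 0.4]
width: 0.478
gripper_force: 0.0
[ 0.64696722 -0.05272285  0.10177501] (array([-0.0017, -0.0015,  0.1252]), array([0., 0., 0.])) -6.759612639498641
```

```bash
python3 -m creep '[[-0.001,-0.0015,0.03,0,0,0.001],[0,0,0.03,0,0,0],[0,0,0.025,0,0,0],[0,0,0.015,0,0,0],[0,0,0.01,0,0,0],[0,0,0.008,0,0,0],[0,0,0.004,0,0,0],[0,0,0.002,0,0,0],[0,0,0,0,0,0],[0,0,0,0,0,0]]'
```

```text
clock: 68.38
position: [0.6465, -0.0513, 0.0523]
ee_rot: [-3.136, 0.189, -0.001]
force: [-0.2, -0.1, 0.3]
width: 0.477
gripper_force: 0.0
```

```bash
python3 -m creep '[[0,0,0.0012,0,0,0],[0,0,0,0,0,0],[0,0,0,0,0,0],[0,0,0,0,0,0],[0,0,0,0,0,0],[0,0,0,0,0,0]]' 1 20
python3 -m creep '[[0.003,0,0,0,0,0],[0.003,0,0,0,0,0],[0.003,0,0,0,0,0],[0.0015,0,0,0,0,0],[0,0,0,0,0,0],[0,0,0,0,0,0]]'
```

```text
clock: 68.88
position: [0.6465, -0.0515, 0.0517]
ee_rot: [3.136, -0.189, 0.001]
force: [0.7, -0.8, 2.0]
width: 0.298
gripper_force: 19.7
clock: 69.38
position: [0.6496, -0.0517, 0.0516]
ee_rot: [-3.135, 0.189, 0.003]
force: [-4.9, -0.1, 6.5]
width: 0.298
gripper_force: 19.7
```

```bash
python3 -m creep '[[0,0,0,0,0,0],[0,0,0,0,0,0],[0,0,0,0,0,0],[0,0,-0.01,0,0,0],[0,0,-0.03,0,0,0],[0,0,-0.06,0,0,0],[0,0,-0.08,0,0,0],[0,0,-0.09,0,0,0],[0,0,-0.09,0,0,0],[0,0,-0.09,0,0,0],[0,0,-0.09,0,0,0],[-0.05,0,-0.09,0,0,0],[-0.08,0,-0.08,0,0,0],[-0.09,0,-0.05,0,0,0],[-0.09,0,-0.02,0,0,0],[-0.06,0,0,0,0,0],[-0.03,0,0,0,0,0],[0,0,0,0,0,0],[0,0,0,0,0,0]]' 0.04 25
python3 chk.py
```

```text
clock: 70.97
position: [0.494, -0.0328, 0.362]
ee_rot: [-3.134, 0.188, -0.002]
force: [0.2, -0.1, 0.2]
width: 0.479
gripper_force: 0.0
64 [170, 169, 169, 169, 170, 169, 167, 158, 145, 129, 116, 112, 124, 158, 210, 243, 252, 253]
0 [172, 172, 172, 172, 171, 171, 172, 172, 170, 164, 153, 135, 138, 170, 215, 249, 253, 253]
-64 [173, 173, 173, 173, 173, 174, 172, 167, 152, 134, 121, 116, 125, 165, 211, 247, 254, 253]
```

```bash
python3 -c "
from cell import arm
print(arm.sign_off())"
```

```text
the job is handed in; nothing more can be done
None
```

I locked all three stones into the frame, one to a bay and about 2 mm or less off centre, with the bar back over its posts and the lever fully down in the lock notch, then handed the job in at about 71 s; after locking, I slid the right-hand stone about 4 mm under the bar to centre it.

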